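Strip the gluing post

ROBOT

A 6-joint arm with a two-finger parallel gripper is mounted at the origin on the work surface. World frame = base frame: x ahead of the robot, y to its left, z up, the work surface at z = 0. Lengths are in m, angles in rad, forces in N, time in s.
With the tool pointing down it reaches from about 0.25 to 0.725 m from the base axis. Payload 4 kg.
Tool frame: the origin (TCP) lies midway between the tips of the shut fingers; the grasp point (between the pads) lies bot.pinch_z behind it (bot.pinch_z is the distance from the TCP to the grasp point, in m); z points along the fingers, y is the direction in which the jaws open and shut (so a half turn about z gives the same grasp; the last joint's range is limited). The gripper opens to 85 mm and grips with 20 to 120 N. Pads are 22 mm wide; open, the fingers measure 114 mm over their backs; the gripper's body (76 mm by 85 mm) begins 54 mm behind the grasp point. The pads swing forward as they close: fully open they stand 13 mm farther back than shut.
Start: joints at [-1.275, 0.241, 0.005, 1.335, 0, 1.571], TCP at [0.146, -0.478, 0.231] pointing down, gripper open.
Joint ranges: [-2.72, 2.72], [-1.05, 1.87], [-1.09, 1.28], [-1.99, 2.15], [-1.42, 1.44], [-3.14, 3.14]. Speed limits (rad/s): [2.79, 2.79, 3.14, 3.14, 3.14, 3.14].

INTERFACE

Orientations are given as a unit quaternion [x, y, z, w].
In Python, from workcell import bot gives the robot as it stands. The module is installed in compiled form; this text tells all that it offers.
- The arm moves only by the tool move_arm, never from a script. Its argument "series" is a list that holds one entry, the list of rows, each a list of 7 numbers: the shift along the world's x, y, z in cm, then the turn, a rotation vector about the world's x, y, z in degrees, then the opening, from 0 (shut) to 1 (fully open). A call has exactly 5 rows; each row shifts and turns the pose as measured when the row begins; what a row does not reach is not made up. A row lasts 1/10 s, in which the tool goes at most 50 mm and 8.59 degrees, less where a joint would pass 70% of its speed; a pose out of reach is approached as far as the arm can. A call with a gripper value outside its range is refused whole. The fingers move at their own pace and stop on an object; the grip force is fixed at half the most. Time passes only in rows, so rows that do not move let the fingers close, or fill a call up. It gives the time, the measured TCP pose, the force and the opening at its end, in the units of the state.
- bot.get_obs(): the state, without advancing time (a new reading comes with each control period).
- bot.camera(name): name is "side" or "top"; returns (picture, depth): 480x640x3 uint8, red, green, blue; 480x640 float32, m along the optical axis (not along the pixel's ray), 0 where there is no reading.
- bot.camera_info(name): a dict with "vfov" (degrees; the focal length in pixels is half the picture's height over the tangent of half this angle, whatever the lens; pixels are square), "cx", "cy" (the principal point, pixels), "cam_to_world" (4x4, takes a point from camera to world coordinates). Camera axes: x right, y down, z forward; pixel columns grow to the right and rows downward; lengths in m; the calibration is good to about 2 mm. A picture is of the moment at which its call begins. camera_info takes no time and is no camera call.
- bot.job_done(): hands the job in, once; it reports no verdict.
Trained networks look in the newest picture that a camera, given by its name, has taken for a name from the list of things; names that differ only in an ending like _2 or _b are one class to them, and where a whole thing is asked for, a point or a joint stands for the part that bears it (a point fixed in the world has none). Each returns a list of dicts, best first, with "confidence" (0 to 1); they miss things now and then, are a little off and sometimes report something else, mostly with a low value. They report only what shows in the picture. A call takes as long as a camera call. They do not tell look-alikes from the thing itself.
- bot.find_in(camera, target): "at" ([x, y, z] in m, in world coordinates, good to about 4 mm: the middle of the surface that is visible of it).
The state is a dict: "clock": time; "joint_pos": joint angles; "joint_vel": joint speeds; "tau": joint torques, N m; "eef_pos": TCP position; "tool_rot": TCP orientation; "ft_force": force on the tool from outside, world axes, zero at the start; "ft_torque": the same for the moment, N m; "grip_width": finger opening in m.
Only numpy, scipy, OpenCV 4.12 (cv2) and the standard library are available. Lean on these libraries where they do the work, as an engineer would, in place of code of your own. Each camera call takes 0.05 s, during which the arm holds its last target.

TASK

The glue has set: take the stack on the gluing post apart from the top down. Unscrew the knurled nut anticlockwise until it comes off its thread by itself, never tearing it off by force, and lay it in the round steel dish, then stand the flanged bush, flange down, in the middle of the square wooden block, and lay the small and then the large hexagonal ring flat in the middle of the hexagonal cork pad of its own size. Set each piece down rather than dropping it, and do not shift the glue jar.

Things in the scene. Friction and masses are not known exactly. Their poses are not given: they have to be found in the camera images.
- post: Gluing post, fixed: grey square plinth 100 x 100 x 18 mm with an upright steel stud, 19 mm over its thread, top at 135 mm. Origin: stud axis at bench height, z up. Undersides over the bench: large ring 18 mm, small ring 54, bush 84, nut 106. Below the nut all lifts straight off (3 mm or more side play). Post and places lie 150 mm or more apart. Sound box (120 mm tall) and mallet: beyond x = 0.7 m.
- nut: Knurled brass nut, ring 34 mm in diameter, 24 mm tall, hole 24 mm, 0.09 kg. Origin: centre of its underside, z along its axis. Right-hand coarse thread, 18 mm a turn, about 1 mm of play: turned anticlockwise seen from above by about 2 rad (2.6 always suffices) it has risen 6 mm and lifts off; before that it must not be pulled hard (50 N tears it). Let go part-way, it stays.
- bush: Round aluminium flanged bush: a flange 44 mm in diameter and 8 mm thick at the bottom, a round boss 34 mm in diameter above it, 22 mm tall in all, with a 26 mm bore, 0.07 kg. Origin: centre of the flange's underside, z up along its axis.
- small_hex: Small hexagonal ring of dark wood, 52 mm across flats, wall 9 mm, 30 mm tall, about 0.06 kg. Origin: centre of its underside, z up; its x axis is square to one flat, the other flats follow every 60 degrees. Turned by any angle about the stud.
- large_hex: Large hexagonal ring of dark wood, 68 mm across flats (78 mm over corners), wall 13 mm, 36 mm tall, 0.1 to 0.2 kg. Origin: centre of its underside, z up; its x axis is square to one flat, the other flats follow every 60 degrees. Turned by any angle about the stud; lowest in the stack.
- dish: Place of the nut: round shallow steel dish fixed to the bench, 96 mm in outer diameter, wall 3 mm, rim 10 mm above the bench, inner floor 4 mm above it. Origin: its centre at bench height.
- square_block: Place of the flanged bush: square light wooden block fixed to the bench, 80 x 80 mm, top 16 mm above the bench. Origin: its centre at bench height.
- small_pad: Place of the small ring: hexagonal cork pad fixed to the bench, 78 mm across flats, 6 mm thick; the smaller of the two. Origin: its centre at bench height.
- large_pad: Place of the large ring: hexagonal cork pad fixed to the bench, 98 mm across flats, 6 mm thick; the larger of the two. Origin: its centre at bench height.
- glue_jar: Bystander: closed amber glue jar, 60 mm in diameter, 75 mm tall, standing loose on the bench. Origin: centre of its underside. To be left where it is.
Mind the look-alikes: they are no part of the job. What is shaped like the small_hex but blue, purple or turquoise is not meant.

How it is judged:
On the way, in this order (a step that is already met when the one before it is completed fails the run):
1. The knurled nut lies flat in the round dish, let go (horizontal distance between nut and dish below 0.028 m and z of nut in the frame of dish between 0.001 and 0.007 m and angle between nut's own z axis and vertical below 0.1 rad and linear speed of nut below 0.02 m/s and contact force between the fingers and nut below 0.05 N), for 0.2 s.
2. The flanged bush stands on the square wooden block, let go (horizontal distance between bush and square_block below 0.014 m and z of bush in the frame of square_block between 0.013 and 0.019 m and angle between bush's own z axis and vertical below 0.1 rad and linear speed of bush below 0.02 m/s and contact force between the fingers and bush below 0.05 N), for 0.2 s.
3. The small hexagonal ring lies on the small hexagonal cork pad, let go (horizontal distance between small_hex and small_pad below 0.012 m and z of small_hex in the frame of small_pad between 0.003 and 0.009 m and angle between small_hex's own z axis and vertical below 0.1 rad and linear speed of small_hex below 0.02 m/s and contact force between the fingers and small_hex below 0.05 N), for 0.2 s.
4. The large hexagonal ring lies on the large hexagonal cork pad, let go (horizontal distance between large_hex and large_pad below 0.012 m and z of large_hex in the frame of large_pad between 0.003 and 0.009 m and angle between large_hex's own z axis and vertical below 0.1 rad and linear speed of large_hex below 0.02 m/s and contact force between the fingers and large_hex below 0.05 N), for 0.2 s.
At the end, for the whole second after the job is handed in: Nut flat on the dish floor (within 28 mm of its centre), bush flange down on the block (14 mm), each hexagonal ring flat on the pad of its size (12 mm), heights within 3 mm, all upright within 0.1 rad, let go and at rest (horizontal distance between nut and dish below 0.028 m and z of nut in the frame of dish between 0.001 and 0.007 m and angle between each of nut, bush, small_hex, large_hex's own z axis and vertical below 0.1 rad and linear speed of each of nut, bush, small_hex, large_hex below 0.02 m/s and horizontal distance between bush and square_block below 0.014 m and z of bush in the frame of square_block between 0.013 and 0.019 m and horizontal distance between small_hex and small_pad below 0.012 m and z of small_hex in the frame of small_pad between 0.003 and 0.009 m and horizontal distance between large_hex and large_pad below 0.012 m and z of large_hex in the frame of large_pad between 0.003 and 0.009 m); the robot touches nothing.
It fails at once if A piece is dropped: let go more than 30 mm above its place ((horizontal distance between nut and dish below 0.03 m and z of nut in the frame of dish above 0.034 m and contact force between the fingers and nut below 0.05 N) or (horizontal distance between bush and square_block below 0.03 m and z of bush in the frame of square_block above 0.046 m and contact force between the fingers and bush below 0.05 N) or (horizontal distance between small_hex and small_pad below 0.03 m and z of small_hex in the frame of small_pad above 0.036 m and contact force between the fingers and small_hex below 0.05 N) or (horizontal distance between large_hex and large_pad below 0.03 m and z of large_hex in the frame of large_pad above 0.036 m and contact force between the fingers and large_hex below 0.05 N)).
It fails at once if The nut is torn at or jammed on its thread with over 50 N (contact force between nut and post above 50 N).
It fails at once if The glue jar is shifted by more than 20 mm (distance of glue_jar from where it was at the start of the episode above 0.02 m).
It also fails if it takes over 144 s, if anything falls off the work surface, if the arm or the gripper's body presses on something with over 40 N, if the wrist force passes 120 N, or if a joint passes its speed limit or range.

## Working session

There is one attempt and no reset: what is moved stays moved. The work goes in short steps, Python scripts to look and compute and a tool call to move; the robot and the scene stay as the last step left them, time stands still between calls to the robot, and variables do not carry over. Pictures are saved under pics/ and viewed, and the job is handed in when it is done.

Besides the shell and the picture viewer there is one more tool, called after ">>>" as a command line: name --argument value ..., lists and objects as JSON in quotes. move_arm: Moves the arm, as the interface text tells. Its arguments: {"type":"object","properties":{"series":{"type":"array","items":{"type":"array","items":{"type":"array","items":{"type":"number"}}}}},"required":["series"]}

```bash
mkdir -p pics
python3 - <<'E'
from workcell import bot
import cv2,numpy as np
print(bot.get_obs(), bot.pinch_z)
for n in ("side","top"):
    p,d=bot.camera(n); cv2.imwrite(f"pics/{n}0.png",p[:,:,::-1]); np.savez(f"{n}0.npz",p=p,d=d)
    print(n,bot.camera_info(n))
    for t in ["post","nut","bush","small_hex","large_hex","dish","square_block","small_pad","large_pad","glue_jar"]:
        print(t,[(np.round(r["at"],3).tolist(),round(r["confidence"],2)) for r in bot.find_in(n,t)])
print(bot.get_obs()["clock"])
E
```

```text
{'clock': 0.0, 'joint_pos': array([-1.27501812e+00,  2.41405494e-01,  3.69042005e-03,  1.33522675e+00,
       -6.06524937e-06,  1.57078847e+00]), 'joint_vel': array([ 0.0028905 ,  0.00094118,  0.00024559,  0.00013961, -0.00015949,
        0.00108729]), 'tau': array([-8.14025498e-05, -3.72321618e+01,  2.52406472e+01,  1.69717212e-02,
        8.64186700e-05, -2.70907350e-07]), 'eef_pos': array([ 0.14554811, -0.47765724,  0.23040383]), 'tool_rot': array([ 9.89083175e-01,  1.47354407e-01, -1.61065651e-04, -1.06059354e-03]), 'ft_force': array([ 0.26895895,  0.31347574, -0.35171287]), 'ft_torque': array([-0.03911894, -0.00929819, -0.00883508]), 'grip_width': 0.08562611519255454} 0.0187
side {'vfov': 42.857157909010425, 'cx': 324.5703962908941, 'cy': 248.29118227845026, 'cam_to_world': array([[ 0.78163209, -0.34972206,  0.51647435, -0.0729435 ],
       [-0.6235554 , -0.4582506 ,  0.63339171, -0.81007947],
       [ 0.01516363, -0.81712965, -0.57625445,  0.76048438],
       [ 0.        ,  0.        ,  0.        ,  1.        ]])}
post [([0.437, -0.311, 0.015], 0.63)]
nut [([0.46, -0.29, 0.128]
[... 593 characters left out ...]
 -0.15745223, -0.98713763,  1.00326678],
       [ 0.        ,  0.        ,  0.        ,  1.        ]])}
post [([0.462, -0.268, 0.021], 0.75), ([0.642, 0.133, 0.005], 0.64)]
nut [([0.468, -0.283, 0.13], 0.72)]
bush [([0.465, -0.271, 0.09], 0.52)]
small_hex [([0.459, -0.412, 0.029], 0.95), ([0.349, -0.215, 0.029], 0.89), ([0.495, -0.138, 0.035], 0.78), ([0.585, -0.246, 0.027], 0.78), ([0.464, -0.268, 0.079], 0.7), ([0.467, 0.302, 0.006], 0.4)]
large_hex [([0.458, -0.26, 0.05], 0.85)]
dish [([0.636, -0.135, 0.005], 0.96)]
square_block [([0.463, -0.005, 0.016], 0.71)]
small_pad [([0.462, 0.302, 0.004], 0.93)]
large_pad [([0.642, 0.131, 0.008], 0.68)]
glue_jar [([0.696, -0.343, 0.072], 0.78)]
1.1
```

View pics/side0.png

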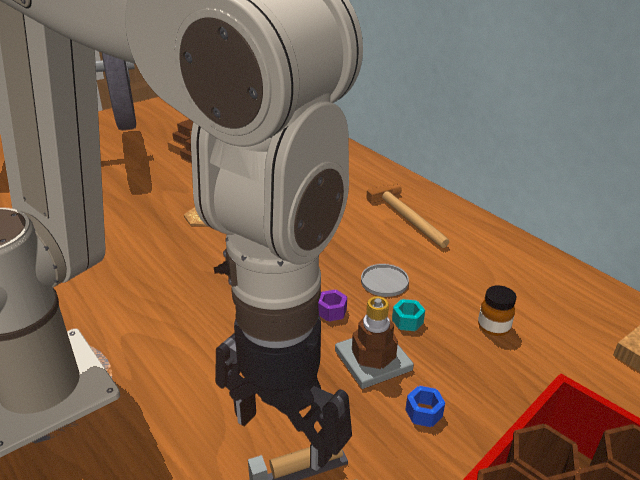

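View pics/top0.png

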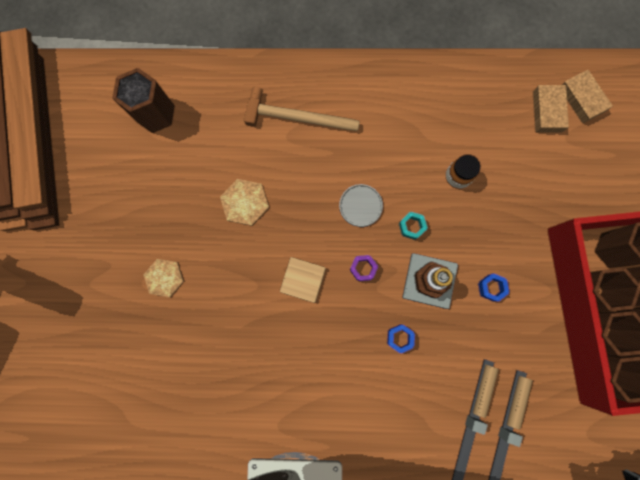

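The top view shows the post at (432,281), nut (442,277), dish (361,205), block (303,280), large pad (245,202), small pad (163,278), jar (464,170) and four coloured look-alikes around the post. Next I measure it all from the depth.

```bash
cat > h.py <<'E'
import numpy as np,cv2
from workcell import bot
def pc(n,d):
    i=bot.camera_info(n); h,w=d.shape; f=h/2/np.tan(np.radians(i["vfov"]/2))
    v,u=np.mgrid[:h,:w].astype(float)
    P=np.stack([(u-i["cx"])/f*d,(v-i["cy"])/f*d,d,np.ones_like(d)],-1)@i["cam_to_world"].T
    P=P[...,:3]; P[d<=0]=np.nan; return P
def cloud(n,save=None):
    p,d=bot.camera(n)
    if save: cv2.imwrite(f"pics/{save}.png",p[:,:,::-1])
    return p,pc(n,d)
def proj(n,X):
    i=bot.camera_info(n); f=240/np.tan(np.radians(i["vfov"]/2))
    c=(np.linalg.inv(i["cam_to_world"])@np.r_[X,1])[:3]
    return f*c[0]/c[2]+i["cx"],f*c[1]/c[2]+i["cy"]
E
python3 - <<'E'
from h import *
for n in("top","side"):
    z=np.load(n+"0.npz"); p=z["p"];P=pc(n,z["d"])
    print(n)
    for (u,v) in ([(30,330),(100,350),(200,120),(300,350),(420,90),(550,200),(330,420),(540,440)] if n=="top" else [(150,300),(420,450),(600,430),(450,300),(530,280),(400,230)]):
        print((u,v),np.round(np.nanmedian(P[v-2:v+3,u-2:u+3].reshape(-1,3),0),4))
    for nm,c,r,zl,zh in [("dish",(.636,-.135),.06,.003,.02),("block",(.463,-.005),.07,.010,.022),("spad",(.462,.302),.065,.003,.012),("lpad",(.642,.131),.07,.003,.012),
       ("nuttop",(.465,-.285),.04,.124,.133),("stud",(.465,-.285),.04,.133,.145),("boss",(.465,-.285),.06,.098,.112),("flange",(.465,-.285),.06,.088,.096),("shex",(.465,-.28),.06,.08,.0875),("lhex",(.465,-.28),.07,.05,.058),("plinth",(.46,-.28),.09,.014,.022)]:
        m=(np.hypot(P[...,0]-c[0],P[...,1]-c[1])<r)&(P[...,2]>zl)&(P[...,2]<zh)
        q=P[m]
        if len(q)<8: print(nm,len(q));continue
        print(nm,len(q),"med",np.round(np.median(q,0),4),"mid",np.round((np.percentile(q,1,0)+np.percentile(q,99,0))/2,4),"ext",np.round(np.percentile(q,99,0)-np.percentile(q,1,0),4), "MER",[np.round(t,4) for t in cv2.minAreaRect(q[:,:2].astype(np.float32)*1)])
E
```

```text
top
(30, 330) [ 0.3456  0.5894 -0.0009]
(100, 350) [ 0.3058  0.4292 -0.001 ]
(200, 120) [ 0.8347  0.2411 -0.0011]
(300, 350) [ 3.149e-01 -5.300e-03  3.000e-04]
(420, 90) [ 9.114e-01 -2.719e-01 -4.000e-04]
(550, 200) [ 6.507e-01 -5.551e-01 -5.000e-04]
(330, 420) [ 0.1735 -0.0715 -0.0002]
(540, 440) [ 0.1448 -0.5023 -0.0009]
dish 996 med [ 0.6337 -0.1326  0.0048] mid [ 0.6334 -0.1322  0.0077] ext [0.0924 0.0931 0.0094] MER [array([ 0.6316, -0.134 ]), array([0.1153, 0.1041]), np.float64(83.4525)]
block 1358 med [ 0.4655 -0.0068  0.0155] mid [ 0.4656 -0.0068  0.0155] ext [0.0868 0.0869 0.0082] MER [array([ 0.4657, -0.0065]), array([0.0802, 0.0799]), np.float64(73.9972)]
spad 1036 med [0.4643 0.3006 0.0055] mid [0.4654 0.3002 0.0064] ext [0.0797 0.0852 0.0067] MER [array([0.4644, 0.2976]), array([0.12  , 0.1077]), np.float64(72.7287)]
lpad 1501 med [0.6393 0.1286 0.0056] mid [0.6387 0.1293 0.0064] ext [0.0995 0.1018 0.0066] MER [array([0.6427, 0.132 ]), array([0.1274, 0.1227]), np.float64(86.3958)]
nuttop 186 med [ 0.4674 -0.2804  0.1289] mid [ 0.4674 -0.281   0.1284] ext [0.0322 0.0321 0
[... 2231 characters left out ...]

flange 163 med [ 0.4568 -0.2943  0.0905] mid [ 0.4659 -0.2851  0.0919] ext [0.0399 0.0403 0.0075] MER [array([ 0.464 , -0.2873]), array([0.0321, 0.0426]), np.float64(44.234)]
shex 238 med [ 0.4533 -0.298   0.0822] mid [ 0.4656 -0.2843  0.0837] ext [0.0504 0.0547 0.0071] MER [array([ 0.4633, -0.2863]), array([0.0479, 0.056 ]), np.float64(32.1319)]
lhex 355 med [ 0.4497 -0.304   0.0522] mid [ 0.4641 -0.2863  0.054 ] ext [0.066  0.0664 0.0076] MER [array([ 0.4593, -0.2919]), array([0.0516, 0.0743]), np.float64(42.6489)]
plinth 1066 med [ 0.4405 -0.3113  0.016 ] mid [ 0.461  -0.2846  0.0178] ext [0.0988 0.1088 0.0075] MER [array([ 0.4665, -0.2844]), array([0.1023, 0.1001]), np.float64(78.2818)]
```

>>> move_arm --series '[[[4,2.4,0,0,0,0,1],[4,2.4,0,0,0,0,1],[4,2.4,0,0,0,0,1],[4,2.4,0,0,0,0,1],[4,2.4,0,0,0,0,1]]]'

```text
clock: 1.6
eef_pos: [0.3465, -0.3582, 0.2315]
tool_rot: [0.99, 0.14, -0.0, 0.002]
ft_force: [0.4, -0.4, 0.6]
grip_width: 0.0856
```

>>> move_arm --series '[[[4,2.4,-1,0,0,0,1],[4,2.4,-1,0,0,0,1],[3,1.9,-1,0,0,0,0.8],[1,0.6,0,0,0,0,0.65],[0,0,0,0,0,0,0.65]]]'

```text
clock: 2.1
eef_pos: [0.476, -0.2783, 0.2009]
tool_rot: [0.99, 0.144, 0.001, 0.003]
ft_force: [-0.6, 0.0, 0.3]
grip_width: 0.0555
```

>>> move_arm --series '[[[-0.9,-0.45,-2,0,0,0,0.65],[0,0,-2,0,0,0,0.65],[0,0,-1,0,0,0,0.65],[0,0,0,0,0,0,0.65],[0,0,0,0,0,0,0.65]]]'

```text
clock: 2.6
eef_pos: [0.4637, -0.2871, 0.1525]
tool_rot: [0.99, 0.141, 0.002, 0.005]
ft_force: [-0.1, 0.4, -0.5]
grip_width: 0.0554
```

Run:
```python
from h import *
for n in("side","top"):
    p,P=cloud(n,n+"1"); np.savez(n+"1.npz",p=p,P=P)
    q=proj(n,[.467,-.283,.14]); u,v=map(int,q); print(q)
    cv2.imwrite(f"pics/{n}1c.png",cv2.resize(p[max(v-90,0):v+90,max(u-120,0):u+120,::-1],None,fx=3,fy=3))
o=bot.get_obs();print(o["eef_pos"],o["tool_rot"],o["grip_width"],o["clock"],o["joint_pos"])
```

```text
(np.float64(377.4890802756568), np.float64(296.60051503243795))
(np.float64(445.0557877207656), np.float64(276.2774866969517))
[ 0.46417499 -0.28705315  0.15279952] [0.9899228  0.14150614 0.00190271 0.00502339] 0.05560352983038018 2.7 [-0.5509037   0.36837373 -0.02662367  1.16645338 -0.00529922  2.30669467]
```

View pics/side1c.png

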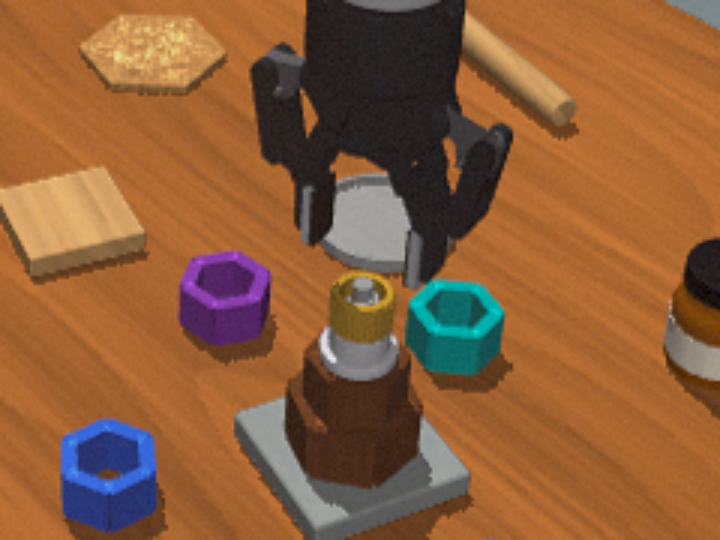

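View pics/top1.png

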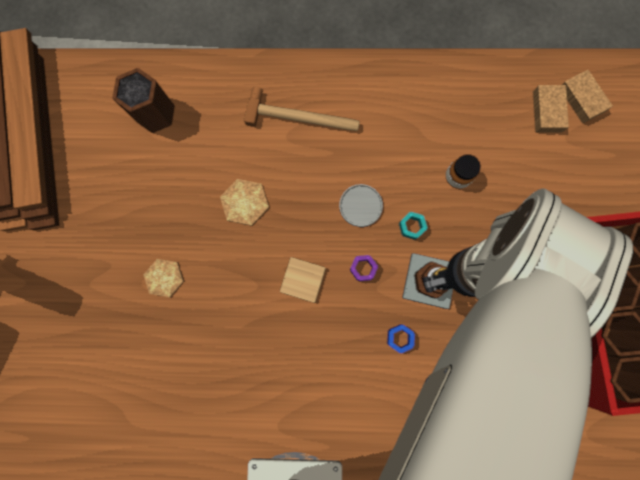

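The side crop shows both fingertips, at (315,240) and (425,280), above the nut at (362,305). Now the fingertips in the same camera against the reported TCP.

Run:
```python
from h import *
from scipy.spatial.transform import Rotation as R
z=np.load("side1.npz");P=z["P"];p=z["p"]
o=bot.get_obs();r=R.from_quat(o["tool_rot"]);T=o["eef_pos"]
L=r.inv().apply((P.reshape(-1,3)-T)).reshape(P.shape)  # tool frame
m=(np.abs(L[...,0])<.04)&(np.abs(L[...,1])<.07)&(L[...,2]>-.07)&(L[...,2]<.012)&(P[...,2]>.138)
q=L[m];c=p[m]
for s in(-1,1):
    a=q[q[:,1]*s>0.005]
    print(s,len(a),"maxz",np.percentile(a[:,2],[90,98,100]))
    for zl in(-.04,-.03,-.02,-.012,-.006):
        b=a[(a[:,2]>zl)&(a[:,2]<zl+.008)]
        if len(b):print(zl,"x",np.round(np.percentile(b[:,0],[3,50,97]),4),"y",np.round(np.percentile(b[:,1],[3,50,97]),4),len(b))
n=P[(np.hypot(P[...,0]-.467,P[...,1]+.284)<.04)&(P[...,2]>.124)&(P[...,2]<.133)]
print("nut",np.round((np.percentile(n,1,0)+np.percentile(n,99,0))/2,4),len(n))
for e in ("top0","side0"):pass
```

```text
-1 601 maxz [-0.01372182 -0.00457803  0.00010918]
-0.04 x [-0.0135 -0.0074  0.0094] y [-0.0396 -0.0282 -0.0257] 67
-0.03 x [-0.0132 -0.0072  0.0096] y [-0.0397 -0.0282 -0.0259] 58
-0.02 x [-0.0134 -0.0079  0.0071] y [-0.0395 -0.0276 -0.0261] 52
-0.012 x [-0.0128 -0.007   0.0097] y [-0.0362 -0.0273 -0.026 ] 43
-0.006 x [-0.0106 -0.0042  0.0099] y [-0.0335 -0.0271 -0.0259] 20
1 654 maxz [-0.01682444 -0.00670307 -0.00129355]
-0.04 x [-0.0136 -0.0086  0.0019] y [0.0299 0.0375 0.0429] 48
-0.03 x [-0.013  -0.0078  0.0052] y [0.0292 0.0373 0.0428] 54
-0.02 x [-0.0132 -0.0081  0.0042] y [0.0302 0.0374 0.0428] 48
-0.012 x [-0.0131 -0.0094  0.0036] y [0.0293 0.0352 0.0412] 33
-0.006 x [-0.0116 -0.0094 -0.0032] y [0.029  0.0347 0.0358] 10
nut [ 0.467  -0.2848  0.1285] 209
```

```bash
cat >> h.py <<'E'
from scipy.spatial.transform import Rotation as R
def go(x,y,z,yaw=None):
    o=bot.get_obs();T=o["eef_pos"];r=R.from_quat(o["tool_rot"]);X=r.as_matrix()
    cur=np.degrees(np.arctan2(X[1,0],X[0,0])); yaw=cur if yaw is None else yaw
    # vertical target, tool x at yaw
    a=np.radians(yaw);M=np.array([[np.cos(a),np.sin(a),0],[np.sin(a),-np.cos(a),0],[0,0,-1]])
    rv=np.degrees((R.from_matrix(M)*r.inv()).as_rotvec())
    print("d cm",np.round((np.array([x,y,z])-T)*100,2),"rv deg",np.round(rv,2),"yaw",round(cur,1),"j",np.round(o["joint_pos"],2),"F",np.round(o["ft_force"],1),"w",round(o["grip_width"],4),"t",round(o["clock"],2), "pos",np.round(T,4))
E
python3 -c "
from h import *
go(.468,-.2827,.109)"
```

```text
d cm [ 0.38  0.44 -4.38] rv deg [0.54 0.3  0.  ] yaw 16.3 j [-0.55  0.37 -0.03  1.17 -0.01  2.31] F [-0.7 -0.1 -0. ] w 0.0556 t 2.7 pos [ 0.4642 -0.2871  0.1528]
```

>>> move_arm --series '[[[0.38,0.44,0,0.5,0.3,0,0.65],[0,0,-1.5,0,0,0,0.65],[0,0,-1.5,0,0,0,0.65],[0,0,-1.2,0,0,0,0.5],[0,0,0,0,0,0,0.5]]]'

```text
clock: 3.2
eef_pos: [0.4719, -0.2835, 0.114]
tool_rot: [0.99, 0.142, 0.003, 0.002]
ft_force: [0.2, 1.0, -1.7]
grip_width: 0.0426
```

```bash
python3 -c "
from h import *
go(.468,-.2827,.109)"
```

```text
d cm [-0.39  0.08 -0.5 ] rv deg [0.2  0.41 0.  ] yaw 16.3 j [-0.54  0.41 -0.07  1.08  0.    2.32] F [ 0.2  1.  -1.7] w 0.0426 t 3.2 pos [ 0.4719 -0.2835  0.114 ]
```

>>> move_arm --series '[[[-0.4,0.08,-0.3,0.2,0.4,0,0.5],[0,0,-0.2,0,0,0,0.5],[0,0,0,0,0,0,0.5],[0,0,0,0,0,0,0.46],[0,0,0,0,0,0,0.46]]]'

```text
clock: 3.7
eef_pos: [0.469, -0.283, 0.1107]
tool_rot: [0.99, 0.142, 0.001, 0.001]
ft_force: [0.9, -0.4, -0.2]
grip_width: 0.0395
```

```bash
python3 -c "
from h import *
go(.468,-.2827,.109)"
```

```text
d cm [-0.1   0.03 -0.17] rv deg [0.06 0.13 0.  ] yaw 16.3 j [-0.54  0.41 -0.08  1.08  0.    2.31] F [ 0.9 -0.4 -0.2] w 0.0395 t 3.7 pos [ 0.469  -0.283   0.1107]
```

>>> move_arm --series '[[[-0.1,0.03,-0.2,0,0,0,0.46],[0,0,-0.1,0,0,0,0.43],[0,0,0,0,0,0,0.41],[0,0,0,0,0,0,0.4],[0,0,0,0,0,0,0.4]]]'

```text
clock: 4.2
eef_pos: [0.4683, -0.2828, 0.1081]
tool_rot: [0.99, 0.142, 0.002, 0.001]
ft_force: [0.3, 1.0, -0.0]
grip_width: 0.0343
```

```bash
python3 -c "
from h import *
go(.468,-.2827,.108)
print(bot.get_obs()['ft_torque'])
p,P=cloud('side','side2')
cv2.imwrite('pics/side2c.png',cv2.resize(p[206:386,257:497,::-1],None,fx=3,fy=3))"
```

```text
d cm [-0.03  0.01 -0.01] rv deg [0.08 0.2  0.  ] yaw 16.3 j [-0.54  0.41 -0.08  1.07  0.    2.31] F [ 0.3  1.  -0. ] w 0.0343 t 4.2 pos [ 0.4683 -0.2828  0.1081]
[0.09662313 0.04144096 0.09276843]
```

View pics/side2c.png

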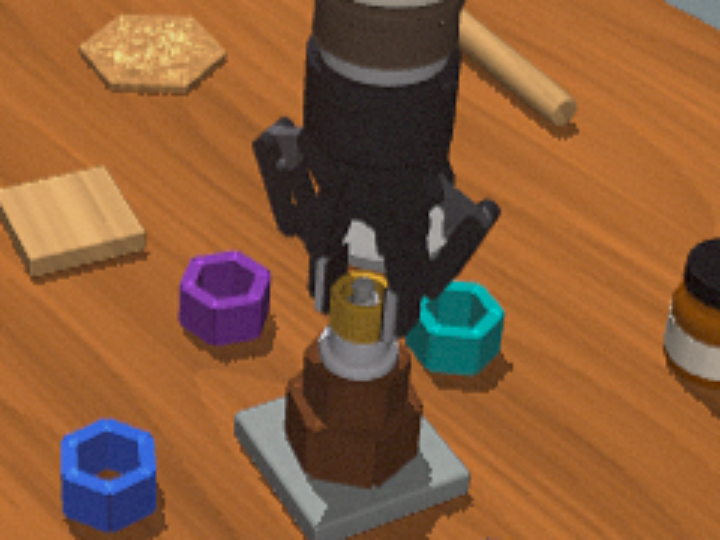

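The pads straddle the nut evenly, at (322,285) and (388,320). I raise 2 mm to stay clear of the bush, then close.

>>> move_arm --series '[[[0,0,0.2,0,0.2,0,0.4],[0,0,0,0,0,0,0.39],[0,0,0,0,0,0,0.38],[0,0,0,0,0,0,0.36],[0,0,0,0,0,0,0.3]]]'

```text
clock: 4.75
eef_pos: [0.4677, -0.2826, 0.1093]
tool_rot: [0.99, 0.142, -0.001, 0.0]
ft_force: [-0.6, -0.5, -0.1]
grip_width: 0.0325
```

```bash
python3 -c "
from h import *
go(.468,-.2827,.11)"
```

```text
d cm [ 0.03 -0.01  0.07] rv deg [ 0.03 -0.11  0.  ] yaw 16.3 j [-0.54  0.41 -0.08  1.08 -0.    2.31] F [-0.6 -0.5 -0.1] w 0.0325 t 4.75 pos [ 0.4677 -0.2826  0.1093]
```

>>> move_arm --series '[[[0,0,0,0,0,0,0.2],[0,0,0,0,0,0,0],[0,0,0.02,0,0,4,0],[0,0,0.03,0,0,6,0],[0,0,0.03,0,0,6,0]]]'

```text
clock: 5.25
eef_pos: [0.4677, -0.2827, 0.1103]
tool_rot: [0.959, 0.283, -0.001, 0.0]
ft_force: [0.3, 0.0, -1.4]
grip_width: 0.0325
```

```bash
python3 -c "
from h import *
go(.468,-.2827,.11)
print(bot.get_obs()['ft_torque'])"
```

```text
d cm [ 0.03 -0.   -0.03] rv deg [ 0.08 -0.09 -0.  ] yaw 32.9 j [-0.54  0.41 -0.08  1.08 -0.    2.03] F [ 0.3  0.  -1.4] w 0.0325 t 5.25 pos [ 0.4677 -0.2827  0.1103]
[ 0.02681434 -0.00254077 -0.00718487]
```

>>> move_arm --series '[[[0,0,0.03,0,0,8,0],[0,0,0.04,0,0,8,0],[0,0,0.04,0,0,8,0],[0,0,0.04,0,0,8,0],[0,0,0.04,0,0,8,0]]]'

```text
clock: 5.75
eef_pos: [0.4677, -0.2828, 0.1124]
tool_rot: [0.796, 0.606, -0.001, 0.001]
ft_force: [-0.4, -0.0, -1.6]
grip_width: 0.0323
```

```bash
python3 -c "
from h import *
go(.468,-.2827,.11)"
```

```text
d cm [ 0.03  0.01 -0.24] rv deg [ 0.12  0.   -0.  ] yaw 74.5 j [-0.54  0.41 -0.08  1.08 -0.    1.3 ] F [-0.4 -0.  -1.6] w 0.0323 t 5.75 pos [ 0.4677 -0.2828  0.1124]
```

>>> move_arm --series '[[[0,0,0.03,0,0,8,0],[0,0,0.04,0,0,8,0],[0,0,0.04,0,0,8,0],[0,0,0.04,0,0,8,0],[0,0,0.04,0,0,8,0]]]'

```text
clock: 6.25
eef_pos: [0.4677, -0.2828, 0.1146]
tool_rot: [0.528, 0.849, -0.0, 0.001]
ft_force: [-0.2, 0.8, -1.1]
grip_width: 0.0323
```

```bash
python3 -c "
from h import *
go(.468,-.2827,.11)"
```

```text
d cm [ 0.03  0.01 -0.46] rv deg [ 0.1  0.1 -0. ] yaw 116.3 j [-0.54  0.41 -0.08  1.09 -0.    0.57] F [-0.2  0.8 -1.1] w 0.0323 t 6.25 pos [ 0.4677 -0.2828  0.1146]
```

>>> move_arm --series '[[[0,0,0.03,0,0,8,0],[0,0,0.04,0,0,8,0],[0,0,0.04,0,0,8,0],[0,0,0.03,0,0,8,0],[0,0,0.03,0,0,8,0]]]'

```text
clock: 6.75
eef_pos: [0.4677, -0.283, 0.1167]
tool_rot: [0.191, 0.982, 0.0, 0.002]
ft_force: [0.3, 0.7, -1.5]
grip_width: 0.0324
```

>>> move_arm --series '[[[0,0,0.02,0,0,7,0],[0,0,0.02,0,0,5,0],[0,0,0.03,0,0,0,0],[0,0,0.05,0,0,0,0],[0,0,0.0,0,0,0,0]]]'

```text
clock: 7.25
eef_pos: [0.4678, -0.2831, 0.1183]
tool_rot: [0.084, 0.996, 0.0, 0.002]
ft_force: [-0.3, 0.7, -0.5]
grip_width: 0.0326
```

```bash
python3 -c "
from h import *
go(.468,-.2827,.117)
p,P=cloud('side','side3')
cv2.imwrite('pics/side3c.png',cv2.resize(p[226:366,297:477,::-1],None,fx=4,fy=4))"
```

```text
d cm [ 0.02  0.04 -0.13] rv deg [ 0.01  0.2  -0.  ] yaw 170.4 j [-0.55  0.4  -0.07  1.09  0.   -0.38] F [-0.3  0.7 -0.5] w 0.0326 t 7.25 pos [ 0.4678 -0.2831  0.1183]
```

View pics/side3c.png

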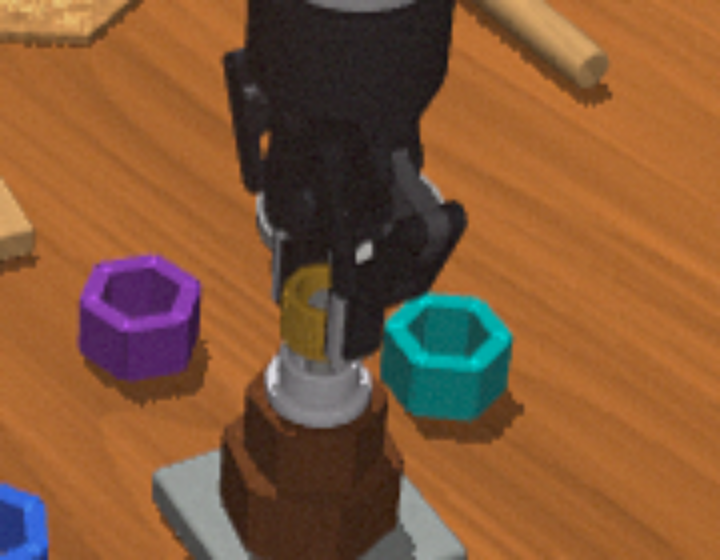

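The nut is clear of the bush with the stud showing below it (320,360). It has turned 2.69 rad and the wrist force is near zero, so I lift gently.

>>> move_arm --series '[[[0,0,0.3,0,0,0,0],[0,0,0.5,0,0,0,0],[0,0,1,0,0,0,0],[0,0,1.5,0,0,0,0],[0,0,1.5,0,0,0,0]]]'

```text
clock: 7.8
eef_pos: [0.4663, -0.2822, 0.1674]
tool_rot: [0.085, 0.996, 0.001, -0.0]
ft_force: [0.2, 0.3, -0.2]
grip_width: 0.032
```

```bash
python3 -c "
from h import *
go(.634,-.134,.06)"
```

```text
d cm [ 16.77  14.82 -10.74] rv deg [-0.13 -0.03  0.  ] yaw 170.3 j [-0.55  0.37  0.01  1.22  0.   -0.38] F [ 0.2  0.3 -0.2] w 0.032 t 7.8 pos [ 0.4663 -0.2822  0.1674]
```

>>> move_arm --series '[[[3.3,2.9,0,0,0,0,0],[3.3,2.9,0,0,0,0,0],[3.3,2.9,-1,0,0,0,0],[3.3,2.9,-1,0,0,0,0],[3,2.7,-2,0,0,0,0]]]'

```text
clock: 8.3
eef_pos: [0.6352, -0.1417, 0.1403]
tool_rot: [0.092, 0.996, -0.002, 0.009]
ft_force: [0.3, -1.0, -0.5]
grip_width: 0.0326
```

```bash
python3 -c "
from h import *
go(.634,-.134,.06)"
```

```text
d cm [-0.12  0.77 -8.03] rv deg [0.38 1.04 0.  ] yaw 169.5 j [-0.22  0.57  0.27  1.25 -0.   -0.03] F [ 0.3 -1.  -0.5] w 0.0326 t 8.3 pos [ 0.6352 -0.1417  0.1403]
```

>>> move_arm --series '[[[-0.1,0.7,-2,0.4,1,0,0],[0,0,-3,0,0,0,0],[0,0,-3,0,0,0,0],[0,0,-1.5,0,0,0,0],[0,0,0,0,0,0,0]]]'

```text
clock: 8.8
eef_pos: [0.6371, -0.1284, 0.0416]
tool_rot: [0.087, 0.996, 0.001, -0.0]
ft_force: [-0.9, 0.5, -1.6]
grip_width: 0.0326
```

```bash
python3 -c "
from h import *
go(.634,-.134,.01)
p,P=cloud('side','side4')
cv2.imwrite('pics/side4c.png',cv2.resize(p[196:336,297:477,::-1],None,fx=4,fy=4))"
```

```text
d cm [-0.31 -0.56 -3.16] rv deg [-0.09 -0.01  0.  ] yaw 170.0 j [-0.2   0.66  0.16  1.06  0.   -0.02] F [-0.9  0.5 -1.6] w 0.0326 t 8.8 pos [ 0.6371 -0.1284  0.0416]
```

View pics/side4c.png

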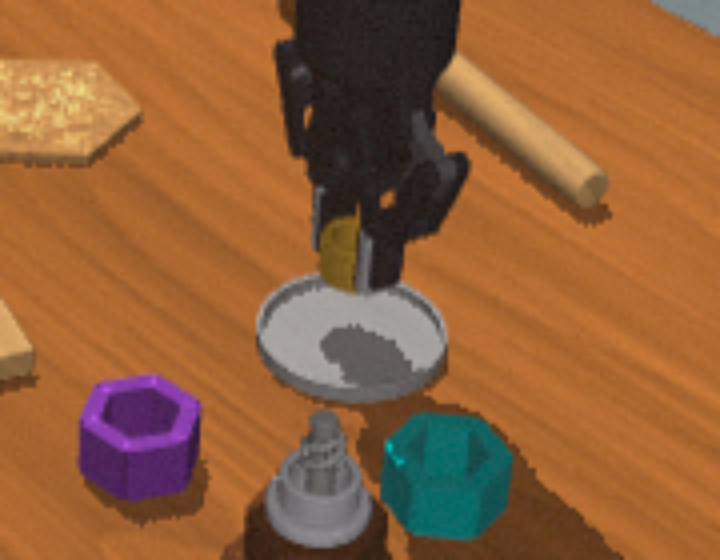

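The nut hangs upright in the jaws (340,255) above the dish (350,340). I'm centring it and lowering.

>>> move_arm --series '[[[-0.3,-0.5,-1,0,0,0,0],[0,0,-1,0,0,0,0],[0,0,-0.6,0,0,0,0],[0,0,0,0,0,0,0],[0,0,0,0,0,0,0]]]'

```text
clock: 9.35
eef_pos: [0.6368, -0.1362, 0.0196]
tool_rot: [0.089, 0.996, 0.0, 0.004]
ft_force: [0.1, -0.4, -0.9]
grip_width: 0.0323
```

```bash
python3 -c "
from h import *
go(.634,-.134,.0085)"
```

```text
d cm [-0.28  0.22 -1.11] rv deg [ 0.03  0.48 -0.  ] yaw 169.8 j [-0.21  0.68  0.13  1.01  0.   -0.03] F [ 0.1 -0.4 -0.9] w 0.0323 t 9.35 pos [ 0.6368 -0.1362  0.0196]
```

>>> move_arm --series '[[[-0.3,0.2,-0.5,0,0.5,0,0],[0,0,-0.4,0,0,0,0],[0,0,-0.1,0,0,0,0],[0,0,0,0,0,0,0],[0,0,0,0,0,0,0]]]'

```text
clock: 9.85
eef_pos: [0.6343, -0.1338, 0.0098]
tool_rot: [0.088, 0.996, -0.0, 0.0]
ft_force: [-0.5, -0.6, -1.3]
grip_width: 0.0325
```

```bash
python3 -c "
from h import *
go(.634,-.134,.0085)"
```

```text
d cm [-0.03 -0.02 -0.13] rv deg [0.05 0.04 0.  ] yaw 169.9 j [-0.21  0.69  0.12  1.   -0.   -0.03] F [-0.5 -0.6 -1.3] w 0.0325 t 9.85 pos [ 0.6343 -0.1338  0.0098]
```

>>> move_arm --series '[[[0,0,-0.1,0,0,0,0],[0,0,-0.06,0,0,0,0],[0,0,0,0,0,0,0],[0,0,0,0,0,0,0.3],[0,0,0,0,0,0,0.42]]]'

```text
clock: 10.35
eef_pos: [0.6348, -0.1339, 0.0086]
tool_rot: [0.088, 0.996, -0.0, 0.001]
ft_force: [-0.7, 0.1, -0.5]
grip_width: 0.0356
```

```bash
python3 -c "
from h import *
go(.634,-.134,.0085)"
```

```text
d cm [-0.08 -0.01 -0.01] rv deg [0.06 0.1  0.  ] yaw 169.9 j [-0.21  0.69  0.12  0.99 -0.   -0.03] F [-0.7  0.1 -0.5] w 0.0356 t 10.35 pos [ 0.6348 -0.1339  0.0086]
```

Now I open a bit more and rise straight up.

>>> move_arm --series '[[[0,0,0,0,0,0,0.5],[0,0,0,0,0,0,0.55],[0,0,0.8,0,0,0,0.55],[0,0,2,0,0,0,0.55],[0,0,4,0,0,0,0.55]]]'

```text
clock: 10.85
eef_pos: [0.6301, -0.1329, 0.0728]
tool_rot: [0.088, 0.996, 0.0, -0.005]
ft_force: [0.8, -0.3, 0.3]
grip_width: 0.0467
```

>>> move_arm --series '[[[0,0,5,0,0,0,0.55],[0,0,5,0,0,0,0.55],[-4,-3.5,0,0,0,0,0.55],[-4,-3.5,0,0,0,0,0.55],[-4,-3.5,0,0,0,0,0.55]]]'

```text
clock: 11.35
eef_pos: [0.5227, -0.2333, 0.1891]
tool_rot: [0.083, 0.997, -0.002, 0.007]
ft_force: [0.3, -0.8, 0.7]
grip_width: 0.047
```

```bash
python3 -c "
from h import *
go(.468,-.2827,.15)
p,P=cloud('side','side5')
cv2.imwrite('pics/side5c.png',cv2.resize(p[196:376,257:497,::-1],None,fx=3,fy=3))
m=(np.hypot(P[...,0]-.633,P[...,1]+.136)<.045)&(P[...,2]>.013)&(P[...,2]<.04)
q=P[m];print(len(q),(np.percentile(q,1,0)+np.percentile(q,99,0))/2,q.max(0)-q.min(0),q[:,2].max())"
```

```text
d cm [-5.47 -4.94 -3.91] rv deg [0.33 0.81 0.  ] yaw 170.5 j [-0.42  0.39  0.11  1.27  0.   -0.25] F [ 0.3 -0.8  0.7] w 0.047 t 11.35 pos [ 0.5227 -0.2333  0.1891]
207 [ 0.63195575 -0.13718763  0.02090499] [0.04097911 0.03725563 0.01632537] 0.029388406472589335
```

View pics/side5c.png

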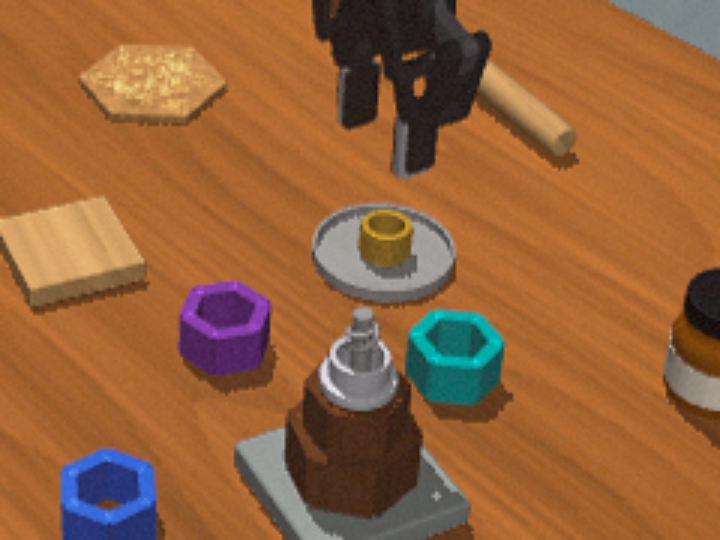

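The nut lies upright in the middle of the dish (386,238). Next is the bush, at (360,370) in this crop.

Run:
```python
from h import *
for n in("side","top"):
    p,P=cloud(n)
    for nm,zl,zh in [("boss",.100,.109),("flange",.087,.095)]:
        m=(np.hypot(P[...,0]-.467,P[...,1]+.283)<.035)&(P[...,2]>zl)&(P[...,2]<zh); q=P[m]
        if len(q)>8: print(n,nm,len(q),np.round((np.percentile(q,1,0)+np.percentile(q,99,0))/2,4),np.round(np.percentile(q,99,0)-np.percentile(q,1,0),4),q[:,2].max())
```

```text
side boss 133 [ 0.4671 -0.2842  0.1044] [0.0321 0.0336 0.0083] 0.10864557625881777
side flange 198 [ 0.4663 -0.285   0.0908] [0.0401 0.0407 0.0075] 0.09479515857009735
```

>>> move_arm --series '[[[-3,-2.7,0,0.3,0.8,0,0.55],[-2.4,-2.2,-1,0,0,0,0.55],[0,0,-2,0,0,0,0.55],[0,0,-1,0,0,0,0.55],[0,0,0,0,0,0,0.55]]]'

```text
clock: 12.0
eef_pos: [0.4698, -0.2832, 0.1503]
tool_rot: [0.084, 0.997, -0.0, 0.002]
ft_force: [0.4, -0.1, 0.6]
grip_width: 0.047
```

```bash
python3 -c "
from h import *
go(.468,-.2827,.094)"
```

```text
d cm [-0.18  0.05 -5.63] rv deg [ 0.03  0.21 -0.  ] yaw 170.4 j [-0.54  0.38 -0.02  1.17  0.   -0.38] F [ 0.4 -0.1  0.6] w 0.047 t 12.0 pos [ 0.4698 -0.2832  0.1503]
```

>>> move_arm --series '[[[-0.2,0,-1,0,0.2,0,0.55],[0,0,-1.5,0,0,0,0.55],[-0.1,0,-1.5,0,0,0,0.55],[0,0,-0.5,0,0,0,0.55],[0,0,0,0,0,0,0.55]]]'

```text
clock: 12.5
eef_pos: [0.4713, -0.2806, 0.1047]
tool_rot: [0.08, 0.997, -0.001, 0.002]
ft_force: [0.1, 0.2, -0.3]
grip_width: 0.0468
```

```bash
python3 -c "
from h import *
go(.468,-.2825,.094)"
```

```text
d cm [-0.33 -0.19 -1.07] rv deg [0.11 0.19 0.  ] yaw 170.8 j [-0.54  0.42 -0.09  1.06 -0.   -0.38] F [ 0.1  0.2 -0.3] w 0.0468 t 12.5 pos [ 0.4713 -0.2806  0.1047]
```

>>> move_arm --series '[[[-0.35,-0.2,-0.4,0,0.2,0,0.55],[0,0,-0.4,0,0,0,0.5],[0,0,-0.2,0,0,0,0.46],[0,0,0,0,0,0,0.43],[0,0,0,0,0,0,0.42]]]'

```text
clock: 13.0
eef_pos: [0.4694, -0.2832, 0.096]
tool_rot: [0.079, 0.997, -0.002, 0.001]
ft_force: [0.8, -1.1, 0.6]
grip_width: 0.036
```

```bash
python3 -c "
from h import *
go(.468,-.2825,.094)
p,P=cloud('side','side6')
cv2.imwrite('pics/side6c.png',cv2.resize(p[226:366,297:477,::-1],None,fx=4,fy=4))"
```

```text
d cm [-0.14  0.07 -0.2 ] rv deg [0.22 0.15 0.  ] yaw 170.9 j [-0.54  0.43 -0.1   1.04 -0.   -0.38] F [ 0.8 -1.1  0.6] w 0.036 t 13.0 pos [ 0.4694 -0.2832  0.096 ]
```

View pics/side6c.png

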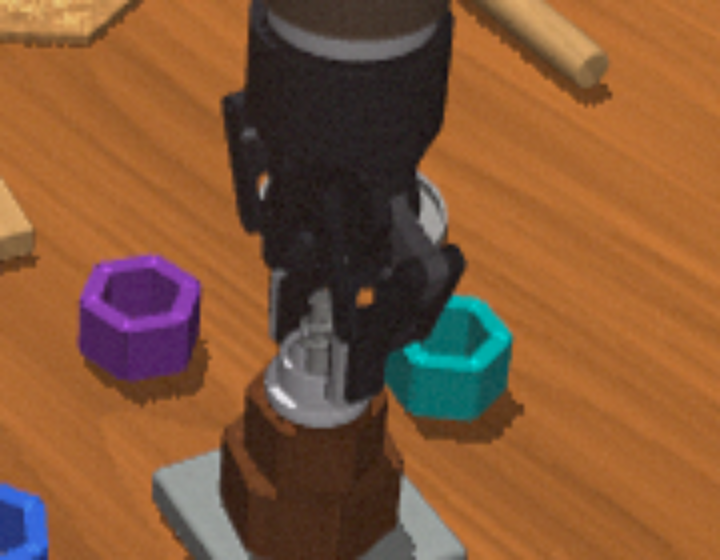

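>>> move_arm --series '[[[-0.14,0.07,-0.1,0.2,0.1,0,0.42],[0,0,0,0,0,0,0.38],[0,0,0,0,0,0,0.3],[0,0,0,0,0,0,0],[0,0,0,0,0,0,0]]]'

```text
clock: 13.55
eef_pos: [0.4682, -0.2828, 0.0957]
tool_rot: [0.08, 0.997, -0.0, 0.001]
ft_force: [0.2, 0.1, 0.5]
grip_width: 0.0304
```

```bash
python3 -c "
from h import *
go(.468,-.2825,.094)"
```

```text
d cm [-0.02  0.03 -0.17] rv deg [0.05 0.12 0.  ] yaw 170.9 j [-0.54  0.43 -0.1   1.04  0.   -0.38] F [0.2 0.1 0.5] w 0.0304 t 13.55 pos [ 0.4682 -0.2828  0.0957]
```

>>> move_arm --series '[[[0,0,0.2,0,0,0,0],[0,0,0.4,0,0,0,0],[0,0,0.5,0,0,0,0],[0,0,0.5,0,0,0,0],[0,0,0,0,0,0,0]]]'

```text
clock: 14.05
eef_pos: [0.4679, -0.2826, 0.1128]
tool_rot: [0.08, 0.997, -0.0, 0.001]
ft_force: [0.5, 0.2, -0.6]
grip_width: 0.0307
```

```bash
python3 -c "
from h import *
go(.468,-.2825,.094)
p,P=cloud('side','side7')
cv2.imwrite('pics/side7c.png',cv2.resize(p[226:366,297:477,::-1],None,fx=4,fy=4))"
```

```text
d cm [ 0.01  0.01 -1.88] rv deg [0.02 0.07 0.  ] yaw 170.9 j [-0.54  0.41 -0.08  1.08  0.   -0.38] F [ 0.5  0.2 -0.6] w 0.0307 t 14.05 pos [ 0.4679 -0.2826  0.1128]
```

View pics/side7c.png

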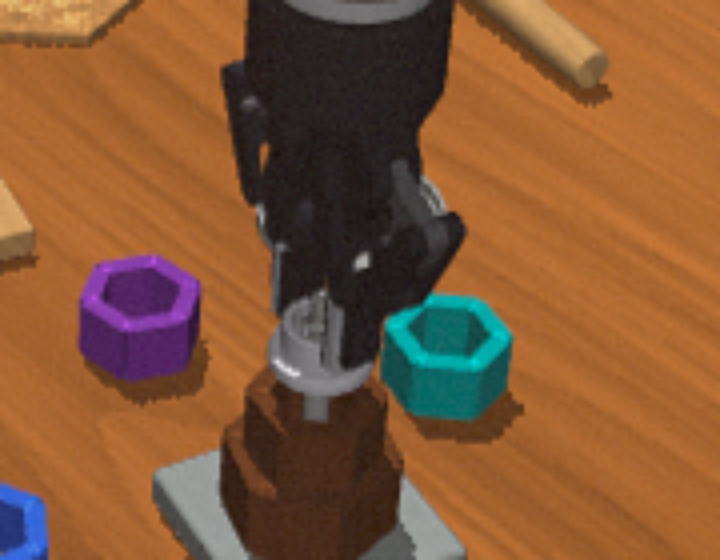

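The bush came up upright in the jaws with the small ring left behind. I keep lifting, then carry it to the block.

>>> move_arm --series '[[[0,0,1.5,0,0,0,0],[0,0,2,0,0,0,0],[0,0,2,0,0,0,0],[0,4,0,0,0,0,0],[0,4,0,0,0,0,0]]]'

```text
clock: 14.6
eef_pos: [0.4673, -0.2046, 0.1683]
tool_rot: [0.084, 0.997, -0.0, 0.0]
ft_force: [0.2, 1.2, -0.2]
grip_width: 0.0307
```

>>> move_arm --series '[[[0,4.5,0,0,0,0,0],[0,4.5,0,0,0,0,0],[0,4.5,-1,0,0,0,0],[0,4.5,-2,0,0,0,0],[0,1,-2,0,0,0,0]]]'

```text
clock: 15.1
eef_pos: [0.4695, -0.0062, 0.1212]
tool_rot: [0.084, 0.996, 0.0, 0.006]
ft_force: [-0.2, -0.5, -0.5]
grip_width: 0.0304
```

```bash
python3 -c "
from h import *
go(.466,-.0085,.05)"
```

```text
d cm [-0.35 -0.23 -7.12] rv deg [ 0.03  0.72 -0.  ] yaw 170.4 j [-0.01  0.25 -0.28  1.02 -0.    0.15] F [-0.2 -0.5 -0.5] w 0.0304 t 15.1 pos [ 0.4695 -0.0062  0.1212]
```

>>> move_arm --series '[[[-0.5,-0.2,-2,0,0.7,0,0],[0,0,-2,0,0,0,0],[0,0,-2,0,0,0,0],[0,0,-0.5,0,0,0,0],[0,0,0,0,0,0,0]]]'

```text
clock: 15.6
eef_pos: [0.4622, -0.0041, 0.0524]
tool_rot: [0.079, 0.997, -0.0, -0.002]
ft_force: [-0.4, -0.7, -0.2]
grip_width: 0.0306
```

```bash
python3 -c "
from h import *
go(.466,-.0085,.0285)
p,P=cloud('side','side8');p2,P2=cloud('top')
cv2.imwrite('pics/side8c.png',np.hstack([cv2.resize(p[200:340,200:360,::-1],(400,350)),cv2.resize(p2[210:350,240:400,::-1],(400,350))]))"
```

```text
d cm [ 0.38 -0.44 -2.39] rv deg [ 0.01 -0.18 -0.  ] yaw 170.9 j [-0.01  0.33 -0.38  0.86 -0.    0.15] F [-0.4 -0.7 -0.2] w 0.0306 t 15.6 pos [ 0.4622 -0.0041  0.0524]
```

View pics/side8c.png

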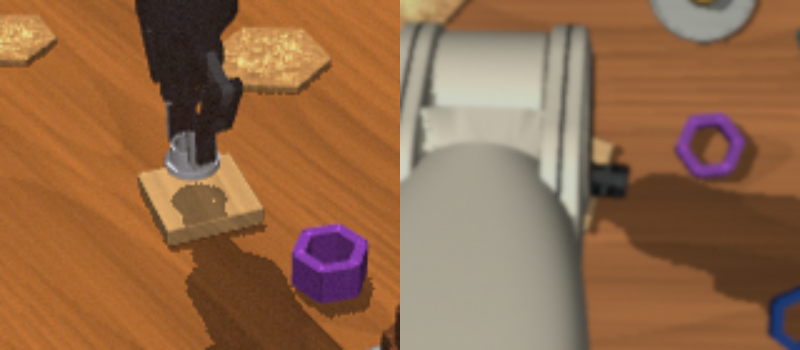

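The bush hangs level over the block (200,205 left panel). I'm centring and lowering, and checking the block's place in the side view.

>>> move_arm --series '[[[0.35,-0.4,-0.8,0,-0.2,0,0],[0,0,-0.6,0,0,0,0],[0,0,-0.4,0,0,0,0],[0,0,-0.2,0,0,0,0],[0,0,0,0,0,0,0]]]'

```text
clock: 16.2
eef_pos: [0.4695, -0.0092, 0.0344]
tool_rot: [0.08, 0.997, 0.0, 0.004]
ft_force: [-0.0, -0.5, -0.7]
grip_width: 0.0306
```

```bash
python3 -c "
from h import *
go(.466,-.0085,.0285)
p,P=cloud('side')
m=(np.hypot(P[...,0]-.465,P[...,1]+.01)<.065)&(P[...,2]>.010)&(P[...,2]<.02);q=P[m]
print(len(q),cv2.minAreaRect(q[:,:2].astype(np.float32)))
i=bot.camera_info('side')
"
```

```text
d cm [-0.35  0.07 -0.59] rv deg [ 0.02  0.49 -0.  ] yaw 170.8 j [-0.02  0.36 -0.39  0.81 -0.    0.14] F [-0.  -0.5 -0.7] w 0.0306 t 16.2 pos [ 0.4695 -0.0092  0.0344]
726 ((0.4651864469051361, -0.010046064853668213), (0.08574925363063812, 0.08049279451370239), 73.37638854980469)
```

>>> move_arm --series '[[[-0.35,0.1,-0.3,0,0.5,0,0],[0,0,-0.2,0,0,0,0],[0,0,-0.1,0,0,0,0],[0,0,0,0,0,0,0],[0,0,0,0,0,0,0]]]'

```text
clock: 16.75
eef_pos: [0.4659, -0.008, 0.0283]
tool_rot: [0.08, 0.997, -0.0, -0.0]
ft_force: [0.3, -0.4, -0.3]
grip_width: 0.0305
```

```bash
python3 -c "
from h import *
go(.466,-.008,.0277)
"
```

```text
d cm [ 0.01 -0.   -0.06] rv deg [ 0.02 -0.02 -0.  ] yaw 170.8 j [-0.02  0.37 -0.4   0.8  -0.    0.14] F [ 0.3 -0.4 -0.3] w 0.0305 t 16.75 pos [ 0.4659 -0.008   0.0283]
```

>>> move_arm --series '[[[0,0,-0.06,0,0,0,0],[0,0,0,0,0,0,0.3],[0,0,0,0,0,0,0.4],[0,0,0,0,0,0,0.46],[0,0,0,0,0,0,0.55]]]'

```text
clock: 17.25
eef_pos: [0.4665, -0.008, 0.0281]
tool_rot: [0.08, 0.997, -0.0, 0.0]
ft_force: [0.1, -0.1, -0.0]
grip_width: 0.0465
```

>>> move_arm --series '[[[0,0,0,0,0,0,0.55],[0,0,0.8,0,0,0,0.55],[0,0,2,0,0,0,0.55],[0,0,4,0,0,0,0.65],[0,-1,4,0,0,0,0.75]]]'

```text
clock: 17.75
eef_pos: [0.4608, -0.0173, 0.1352]
tool_rot: [0.079, 0.997, -0.0, -0.006]
ft_force: [1.5, -0.8, -0.2]
grip_width: 0.0636
```

>>> move_arm --series '[[[0,-4,1.5,0,0,0,0.85],[0,-4,0,0,0,0,0.85],[0,-4,0,0,0,0,0.85],[0,-4,0,0,0,0,0.85],[0,0,0,0,0,0,0.85]]]'

```text
clock: 18.25
eef_pos: [0.4665, -0.1837, 0.1628]
tool_rot: [0.077, 0.997, -0.002, 0.004]
ft_force: [0.0, 0.6, -0.4]
grip_width: 0.0727
```

```bash
python3 -c "
from h import *
go(.468,-.2827,.15)
p,P=cloud('side','side9')
np.savez('side9.npz',p=p,P=P)
cv2.imwrite('pics/side9c.png',cv2.resize(p[196:376,217:457,::-1],None,fx=3,fy=3))
p2,P2=cloud('top','top9');np.savez('top9.npz',p=p2,P=P2)
m=(np.hypot(P[...,0]-.465,P[...,1]+.01)<.03)&(P[...,2]>.020)&(P[...,2]<.045);q=P[m]
print(len(q),(np.percentile(q,1,0)+np.percentile(q,99,0))/2+[.0012,.0022,.0024],q[:,2].max())
for nm,zl,zh in [('shex',.080,.0875)]:
        m=(np.hypot(P[...,0]-.467,P[...,1]+.283)<.035)&(P[...,2]>zl)&(P[...,2]<zh); q=P[m]
        print(nm,len(q),np.round((np.percentile(q,1,0)+np.percentile(q,99,0))/2,4))
"
```

```text
d cm [ 0.15 -9.9  -1.28] rv deg [0.28 0.46 0.  ] yaw 171.2 j [-0.37  0.28 -0.13  1.15 -0.   -0.22] F [ 0.   0.6 -0.4] w 0.0727 t 18.25 pos [ 0.4665 -0.1837  0.1628]
284 [ 0.4659197  -0.00968419  0.03151109] 0.03944774622257918
shex 351 [ 0.4674 -0.2837  0.0831]
```

View pics/side9c.png

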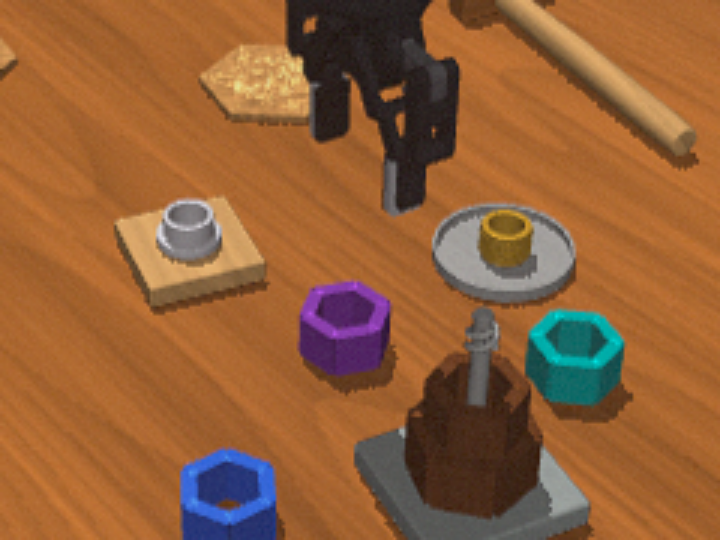

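View pics/top9.png

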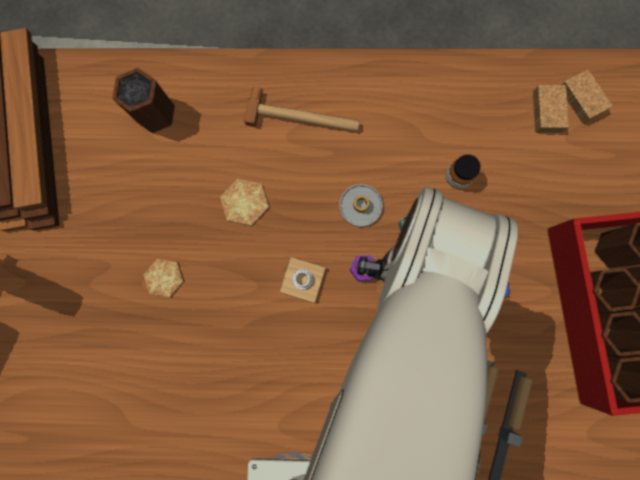

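The bush stands on the block (190,230) and the nut in the dish (505,238). Now I fit centre and turn of both wooden rings.

```bash
cat > hexfit.py <<'E'
from h import *
from scipy.optimize import least_squares
def hexfit(Q,ap,c0):
    best=None
    for a0 in np.radians(range(0,60,5)):
        def f(x):
            k=x[2]+np.radians(60)*np.arange(6);N=np.stack([np.cos(k),np.sin(k)])
            return ((Q-x[:2])@N).max(1)-ap/2
        s=least_squares(f,[*c0,a0],loss="soft_l1",f_scale=.001)
        if best is None or s.cost<best.cost:best=s;r=np.median(np.abs(f(s.x)))
    return np.round(best.x[:2],4),round(np.degrees(best.x[2])%60,1),round(r*1000,2),len(Q)
E
python3 - <<'E'
from hexfit import *
P=np.load("side9.npz")["P"]; i=bot.camera_info("side")
for nm,ap,zl,zh in[("small",.052,.057,.077),("large",.068,.021,.047)]:
    c=np.array([.467,-.285])
    m=(np.hypot(P[...,0]-c[0],P[...,1]-c[1])<.05)&(P[...,2]>zl)&(P[...,2]<zh)
    print("side9 walls",nm,hexfit(P[m][:,:2],ap,c))
for n in("top0","side0"):
    z=np.load(n+".npz");P=pc(n[:-1],z["d"])
    for nm,ap,zl,zh in[("small",.052,.057,.079),("large",.068,.021,.050)]:
        m=(np.hypot(P[...,0]-.467,P[...,1]+.283)<.05)&(P[...,2]>zl)&(P[...,2]<zh)
        print(n,nm,hexfit(P[m][:,:2],ap,[.467,-.283]))
E
```

```text
side9 walls small (array([ 0.4676, -0.2837]), np.float64(50.0), np.float64(1.07), 442)
side9 walls large (array([ 0.4681, -0.2834]), np.float64(38.3), np.float64(0.65), 499)
top0 small (array([ 0.4677, -0.2814]), np.float64(48.2), np.float64(0.23), 73)
top0 large (array([ 0.4679, -0.2815]), np.float64(39.5), np.float64(0.38), 128)
side0 small (array([ 0.4681, -0.2833]), np.float64(47.4), np.float64(0.67), 353)
side0 large (array([ 0.4682, -0.2833]), np.float64(38.2), np.float64(0.63), 594)
```

>>> move_arm --series '[[[0,-3.4,0,0.3,0.4,6,0.85],[0,-3.3,0,0,0,7,0.85],[0,-3,0,0,0,7,0.85],[0,0,-2,0,0,7,0.85],[0,0,-2,0,0,0,0.85]]]'

```text
clock: 18.85
eef_pos: [0.4689, -0.2745, 0.1254]
tool_rot: [-0.175, 0.985, 0.001, 0.001]
ft_force: [-0.3, 0.9, -1.3]
grip_width: 0.0726
```

```bash
python3 -c "
from h import *
go(.4685,-.282,.085,198.5)
"
```

```text
d cm [-0.04 -0.75 -4.04] rv deg [-0.12  0.13 -1.6 ] yaw -159.9 j [-0.53  0.39 -0.07  1.11  0.   -0.88] F [-0.3  0.9 -1.3] w 0.0726 t 18.85 pos [ 0.4689 -0.2745  0.1254]
```

>>> move_arm --series '[[[0,-0.75,-0.5,0,0,-1.6,0.85],[0,0,-1.5,0,0,0,0.85],[-0.2,0,-1.2,0,0,0,0.85],[0,0,-0.4,0,0,0,0.85],[0,0,0,0,0,0,0.85]]]'

```text
clock: 19.35
eef_pos: [0.4667, -0.2775, 0.0872]
tool_rot: [-0.162, 0.987, 0.003, -0.001]
ft_force: [-0.4, 0.7, 0.3]
grip_width: 0.0724
```

```bash
python3 -c "
from h import *
go(.4685,-.282,.067,198.5)
p,P=cloud('side','side10')
cv2.imwrite('pics/side10c.png',cv2.resize(p[226:366,297:477,::-1],None,fx=4,fy=4))"
```

```text
d cm [ 0.18 -0.45 -2.02] rv deg [-0.3  -0.11 -0.09] yaw -161.4 j [-0.54  0.43 -0.12  1.03  0.   -0.86] F [-0.4  0.7  0.3] w 0.0724 t 19.35 pos [ 0.4667 -0.2775  0.0872]
```

View pics/side10c.png

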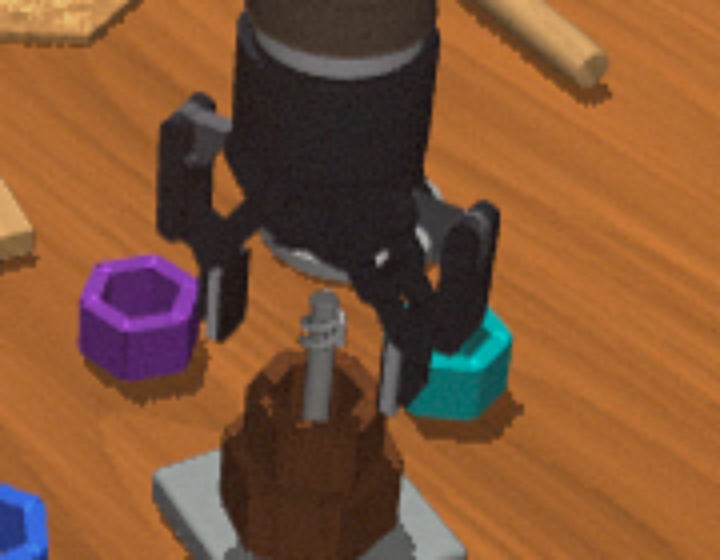

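The jaws straddle the small ring and the palm is just above the stud top (325,295). I descend in small steps, since the palm's clearance to the stud is the limit.

>>> move_arm --series '[[[0.18,-0.45,-0.8,-0.3,0,0,0.85],[0,0,-0.6,0,0,0,0.8],[0,0,-0.4,0,0,0,0.75],[0,0,0,0,0,0,0.72],[0,0,0,0,0,0,0.7]]]'

```text
clock: 19.9
eef_pos: [0.4702, -0.2832, 0.0699]
tool_rot: [-0.161, 0.987, -0.001, 0.001]
ft_force: [-0.0, 1.0, 0.3]
grip_width: 0.06
```

```bash
python3 -c "
from h import *
go(.4685,-.282,.066,198.5)
p,P=cloud('side','side11')
cv2.imwrite('pics/side11c.png',cv2.resize(p[226:366,297:477,::-1],None,fx=4,fy=4))"
```

```text
d cm [-0.17  0.12 -0.39] rv deg [ 0.15  0.1  -0.08] yaw -161.4 j [-0.54  0.45 -0.13  0.98 -0.   -0.87] F [-0.   1.   0.3] w 0.06 t 19.9 pos [ 0.4702 -0.2832  0.0699]
```

View pics/side11c.png

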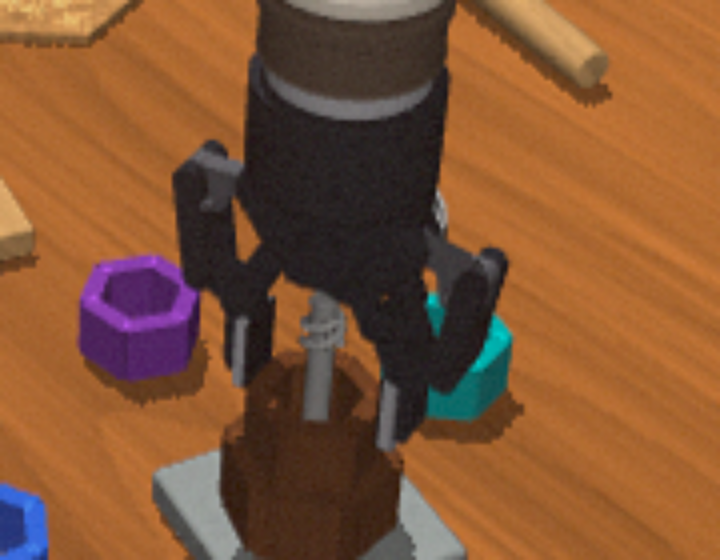

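>>> move_arm --series '[[[-0.17,0.12,-0.3,0.1,0.1,0,0.68],[0,0,-0.1,0,0,0,0.66],[0,0,0,0,0,0,0.63],[0,0,0,0,0,0,0.61],[0,0,0,0,0,0,0.58]]]'

```text
clock: 20.45
eef_pos: [0.4687, -0.2822, 0.0665]
tool_rot: [-0.161, 0.987, -0.001, 0.0]
ft_force: [-1.3, 0.1, 2.0]
grip_width: 0.0507
```

```bash
python3 -c "
from h import *
go(.4685,-.282,.066,198.5)"
```

```text
d cm [-0.02  0.02 -0.05] rv deg [ 0.09  0.07 -0.08] yaw -161.4 j [-0.54  0.46 -0.14  0.98 -0.   -0.87] F [-1.3  0.1  2. ] w 0.0507 t 20.45 pos [ 0.4687 -0.2822  0.0665]
```

>>> move_arm --series '[[[0,0,0,0,0,0,0.3],[0,0,0,0,0,0,0],[0,0,0.3,0,0,0,0],[0,0,0.7,0,0,0,0],[0,0,0.5,0,0,0,0]]]'

```text
clock: 20.95
eef_pos: [0.4679, -0.2816, 0.0813]
tool_rot: [-0.161, 0.987, -0.0, -0.001]
ft_force: [-0.1, -0.4, -0.0]
grip_width: 0.0503
```

```bash
python3 -c "
from h import *
go(.4685,-.282,.066,198.5)
p,P=cloud('side','side12')
cv2.imwrite('pics/side12c.png',cv2.resize(p[226:366,297:477,::-1],None,fx=4,fy=4))"
```

```text
d cm [ 0.06 -0.04 -1.53] rv deg [ 0.01 -0.06 -0.08] yaw -161.4 j [-0.54  0.44 -0.12  1.01 -0.   -0.87] F [-0.1 -0.4 -0. ] w 0.0503 t 20.95 pos [ 0.4679 -0.2816  0.0813]
```

View pics/side12c.png

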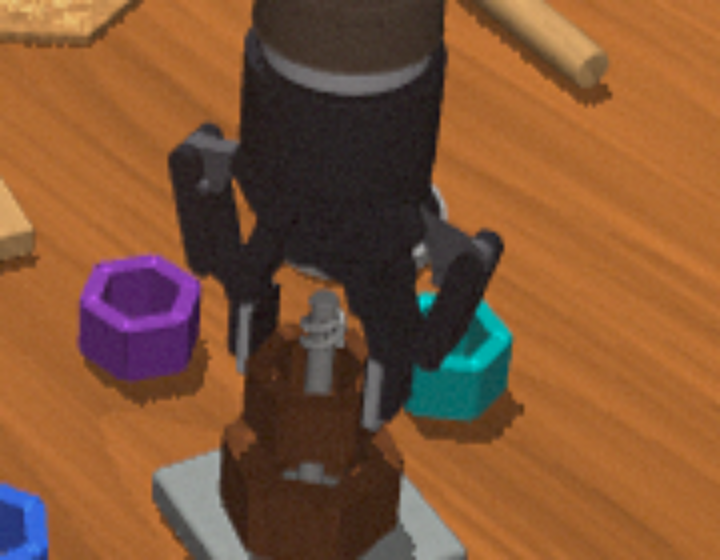

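The small ring came up level, leaving the large one on the post. I lift clear of the stud and carry.

>>> move_arm --series '[[[0,0,2,0,0,0,0],[0,0,2.5,0,0,0,0],[0,0,2.5,0,0,0,0],[0,0,1.5,0,0,0,0],[0,3,0,0,0,0,0]]]'

```text
clock: 21.5
eef_pos: [0.4682, -0.2537, 0.1713]
tool_rot: [-0.159, 0.987, -0.001, 0.001]
ft_force: [1.0, 0.7, -1.8]
grip_width: 0.0505
```

>>> move_arm --series '[[[0,4.8,0,0,0,0,0],[0,4.8,0,0,0,0,0],[0,4.8,0,0,0,0,0],[0,4.8,0,0,0,0,0],[0,4.8,0,0,0,0,0]]]'

```text
clock: 22.0
eef_pos: [0.4691, -0.01, 0.1748]
tool_rot: [-0.154, 0.988, -0.003, 0.005]
ft_force: [0.4, -0.4, -1.0]
grip_width: 0.051
```

>>> move_arm --series '[[[0,4.8,0,0,0,0,0],[0,4.8,0,0,0,0,0],[0,4.8,0,0,0,0,0],[0,4.8,0,0,0,0,0],[0,4.8,0,0,0,0,0]]]'

```text
clock: 22.5
eef_pos: [0.4681, 0.2399, 0.1778]
tool_rot: [-0.154, 0.988, -0.003, 0.008]
ft_force: [1.5, 0.1, -0.6]
grip_width: 0.0507
```

```bash
python3 -c "
from h import *
from hexfit import hexfit
go(.465,.2985,.06)
z=np.load('top0.npz');P=pc('top',z['d'])
for c,ap in (((.4643,.3006),.078),((.6393,.1286),.098)):
    m=(np.hypot(P[...,0]-c[0],P[...,1]-c[1])<.062)&(P[...,2]>.0035)&(P[...,2]<.012)
    u=m.astype(np.uint8);u=cv2.morphologyEx(u,cv2.MORPH_OPEN,np.ones((3,3)))
    q=P[u>0]; print(np.round(q.mean(0),4),len(q))
    cn=max(cv2.findContours(u,cv2.RETR_EXTERNAL,cv2.CHAIN_APPROX_NONE)[0],key=len)[:,0]
    print(hexfit(P[cn[:,1],cn[:,0]][:,:2],ap,c))
"
```

```text
d cm [ -0.31   5.86 -11.78] rv deg [0.21 0.95 0.  ] yaw -162.3 j [ 0.48  0.31 -0.04  1.2  -0.01  0.17] F [ 1.5  0.1 -0.6] w 0.0507 t 22.5 pos [0.4681 0.2399 0.1778]
[0.464  0.3002 0.006 ] 677
(array([0.4606, 0.2935]), np.float64(43.0), np.float64(8.12), 251)
[0.6387 0.1275 0.006 ] 990
(array([0.6269, 0.1427]), np.float64(35.7), np.float64(8.39), 245)
```

Run:
```python
from h import *
def ray(n,u,v,z):
    i=bot.camera_info(n); f=240/np.tan(np.radians(i["vfov"]/2));C=i["cam_to_world"]
    d=C[:3,:3]@np.array([(u-i["cx"])/f,(v-i["cy"])/f,1]); return C[:3,3]+d*(z-C[2,3])/d[2]
p=np.load("top0.npz")["p"]
hsv=cv2.cvtColor(p,cv2.COLOR_RGB2HSV)
for (u,v) in((163,278),(245,202),(303,280)):
    w=40;s=hsv[v-w:v+w,u-w:u+w]
    print(np.median(s[35:45,35:45].reshape(-1,3),0),np.median(s[:10].reshape(-1,3),0))
    m=((s[...,2]>175)&(s[...,1]<165)).astype(np.uint8); m=cv2.morphologyEx(m,cv2.MORPH_CLOSE,np.ones((5,5)));m=cv2.morphologyEx(m,cv2.MORPH_OPEN,np.ones((5,5)))
    n,l,st,c=cv2.connectedComponentsWithStats(m);k=l[40,40]
    print(st[k],c[k]+[u-w,v-w],np.round(ray("top",*(c[k]+[u-w,v-w]),.006),4))
```

```text
[ 20.  106.5 195. ] [ 13. 158. 150.]
[ 22  23  35  35 904] [162.20243363 276.8329646 ] [0.4662 0.3019 0.006 ]
[ 23.  97. 199.] [ 13. 157. 160.]
[  17   18   44   43 1473] [243.5179905  201.19008826] [0.639  0.1291 0.006 ]
[ 18. 109. 205.] [ 13. 157. 156.]
[  19   19   41   42 1264] [301.98496835 279.34968354] [ 0.4656 -0.0066  0.006 ]
```

>>> move_arm --series '[[[-0.3,3,-1,0.2,1,0,0],[0,2.6,-2,0,0,0,0],[0,0,-3,0,0,0,0],[-0.1,0,-3,0,0,0,0],[0,0,-1,0,0,0,0]]]'

```text
clock: 23.0
eef_pos: [0.4649, 0.309, 0.0793]
tool_rot: [-0.161, 0.987, 0.003, 0.005]
ft_force: [-0.9, -1.7, -0.3]
grip_width: 0.0506
```

```bash
python3 -c "
from h import *
go(.465,.2985,.03)
p,P=cloud('side','side13')"
```

```text
d cm [ 0.01 -1.05 -4.93] rv deg [-0.48  0.51 -0.  ] yaw -161.5 j [ 0.59  0.45 -0.1   1.    0.    0.26] F [-0.9 -1.7 -0.3] w 0.0506 t 23.0 pos [0.4649 0.309  0.0793]
```

View pics/side13.png

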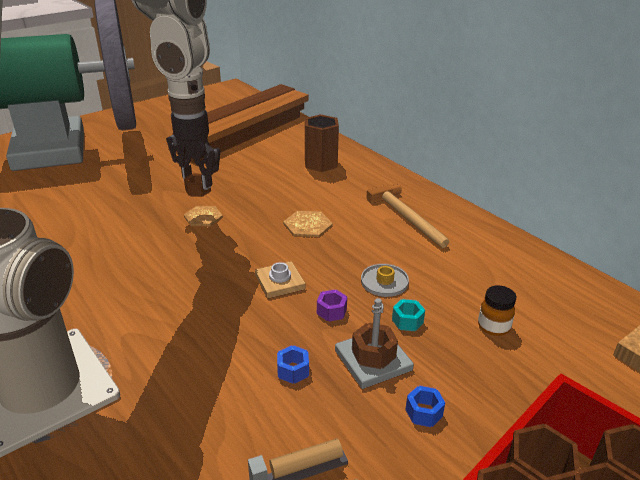

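The side view shows the small ring in the jaws (198,185) above the small pad (203,215). I'm centring and lowering.

>>> move_arm --series '[[[0,-1,-1,-0.4,0.5,0,0],[0,0,-1.5,0,0,0,0],[0,0,-1,0,0,0,0],[0,0,-0.4,0,0,0,0],[0,0,0,0,0,0,0]]]'

```text
clock: 23.55
eef_pos: [0.4685, 0.2967, 0.0424]
tool_rot: [-0.159, 0.987, 0.001, 0.002]
ft_force: [-0.1, -0.3, -0.8]
grip_width: 0.0504
```

```bash
python3 -c "
from h import *
go(.4655,.299,.0185)"
```

```text
d cm [-0.3   0.23 -2.39] rv deg [-0.15  0.26 -0.  ] yaw -161.7 j [ 0.56  0.49 -0.15  0.92 -0.    0.25] F [-0.1 -0.3 -0.8] w 0.0504 t 23.55 pos [0.4685 0.2967 0.0424]
```

>>> move_arm --series '[[[-0.3,0.2,-0.8,-0.1,0.3,0,0],[0,0,-0.8,0,0,0,0],[0,0,-0.3,0,0,0,0],[0,0,0,0,0,0,0],[0,0,0,0,0,0,0]]]'

```text
clock: 24.05
eef_pos: [0.4665, 0.2994, 0.0237]
tool_rot: [-0.159, 0.987, 0.001, 0.001]
ft_force: [-0.3, 0.3, -0.6]
grip_width: 0.0507
```

```bash
python3 -c "
from h import *
go(.4655,.299,.0185)
p,P=cloud('side');p2,P2=cloud('top')
cv2.imwrite('pics/side14c.png',np.hstack([cv2.resize(p[150:250,150:270,::-1],(400,333)),cv2.resize(p2[230:330,110:230,::-1],(400,333))]))"
```

```text
d cm [-0.1  -0.04 -0.52] rv deg [-0.14  0.09 -0.  ] yaw -161.7 j [ 0.57  0.52 -0.16  0.89  0.    0.25] F [-0.3  0.3 -0.6] w 0.0507 t 24.05 pos [0.4665 0.2994 0.0237]
```

View pics/side14c.png

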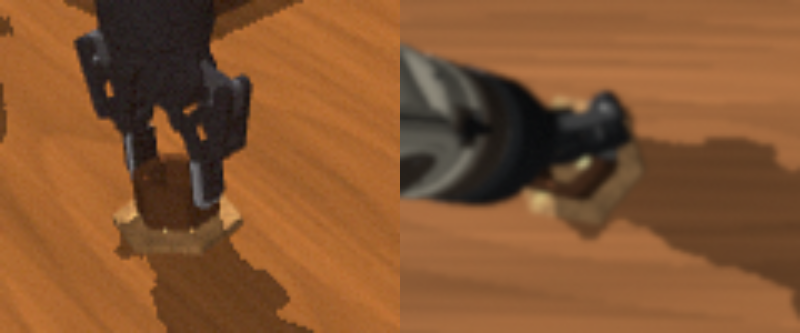

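The ring sits centred over the pad in both views. I lower it the last few millimetres and release.

>>> move_arm --series '[[[-0.1,0,-0.3,-0.1,0.1,0,0],[0,0,-0.15,0,0,0,0],[0,0,-0.05,0,0,0,0],[0,0,0,0,0,0,0],[0,0,0,0,0,0,0]]]'

```text
clock: 24.65
eef_pos: [0.4659, 0.2998, 0.019]
tool_rot: [-0.159, 0.987, 0.001, 0.001]
ft_force: [-0.7, 0.4, -0.3]
grip_width: 0.0508
```

```bash
python3 -c "
from h import *
go(.4655,.299,.0185)"
```

```text
d cm [-0.04 -0.08 -0.05] rv deg [-0.07  0.05 -0.  ] yaw -161.7 j [ 0.57  0.52 -0.17  0.88  0.    0.25] F [-0.7  0.4 -0.3] w 0.0508 t 24.65 pos [0.4659 0.2998 0.019 ]
```

>>> move_arm --series '[[[0,-0.05,-0.05,0,0,0,0],[0,0,0,0,0,0,0.55],[0,0,0,0,0,0,0.62],[0,0,0,0,0,0,0.7],[0,0,0,0,0,0,0.75]]]'

```text
clock: 25.15
eef_pos: [0.4663, 0.2994, 0.0189]
tool_rot: [-0.159, 0.987, 0.001, 0.001]
ft_force: [-0.3, 0.4, -0.7]
grip_width: 0.0642
```

>>> move_arm --series '[[[0,0,0,0,0,0,0.75],[0,0,0.8,0,0,0,0.75],[0,0,2,0,0,0,0.75],[0,0,4,0,0,0,0.85],[0,0,5,0,0,0,1]]]'

```text
clock: 25.65
eef_pos: [0.4604, 0.2956, 0.1335]
tool_rot: [-0.159, 0.987, -0.003, -0.007]
ft_force: [1.5, -0.1, -0.1]
grip_width: 0.0845
```

>>> move_arm --series '[[[0,-4,2,0,0,0,1],[0,-4.8,2,0,0,0,1],[0,-4.8,2,0,0,0,1],[0,-4.8,0,0,0,0,1],[0,-4.8,0,0,0,0,1]]]'

```text
clock: 26.15
eef_pos: [0.4656, 0.068, 0.2074]
tool_rot: [-0.165, 0.986, 0.0, 0.005]
ft_force: [1.3, -0.7, -0.2]
grip_width: 0.0849
```

```bash
python3 -c "
from h import *
go(.468,-.2827,.2)
p,P=cloud('side','side15');p2,P2=cloud('top')
np.savez('side15.npz',p=p,P=P)
cv2.imwrite('pics/side15c.png',np.hstack([cv2.resize(p[150:250,150:270,::-1],(400,333)),cv2.resize(p2[230:330,110:230,::-1],(400,333))]))
from hexfit import hexfit
for n,P in(('side',P),('top',P2)):
    m=(np.hypot(P[...,0]-.465,P[...,1]-.299)<.045)&(P[...,2]>.013)&(P[...,2]<.04);q=P[m]
    print(n,len(q),(np.percentile(q,1,0)+np.percentile(q,99,0))/2,q[:,2].max())
    if n=='side': print(hexfit(q[q[:,2]<.03][:,:2],.052,[.465,.299]))
    for l in ('small_hex',):print([(np.round(r['at'],3),r['confidence']) for r in bot.find_in(n,l)])
"
```

```text
d cm [  0.24 -35.07  -0.74] rv deg [-0.12  0.61  0.  ] yaw -161.0 j [ 0.14  0.19 -0.13  1.25  0.   -0.19] F [ 1.3 -0.7 -0.2] w 0.0849 t 26.15 pos [0.4656 0.068  0.2074]
side 422 [0.4637831  0.2953529  0.02493338] 0.037406001810363354
(array([0.4643, 0.2958]), np.float64(49.3), np.float64(2.79), 236)
[(array([ 0.486, -0.146,  0.024]), 0.85), (array([ 0.446, -0.416,  0.022]), 0.81), (array([ 0.346, -0.223,  0.023]), 0.79), (array([0.464, 0.283, 0.026]), 0.72), (array([ 0.578, -0.251,  0.022]), 0.69)]Traceback (most recent call last):
  File "<string>", line 10, in <module>
    print(n,len(q),(np.percentile(q,1,0)+np.percentile(q,99,0))/2,q[:,2].max())
                    ~~~~~~~~~~~~~^^^^^^^
    return _quantile_unchecked(
        a, q, axis, out, overwrite_input, method, keepdims, weights)
    return _ureduce(a,
                    func=_quantile_ureduce_func,
    ...<5 lines>...
                    overwrite_input=overwrite_input,
                    method=method)
    r = func(a, **kwargs)
    result = _quantile(arr,
                       quantiles=q,
    ...<2 lines>...
                       out=out,
                       weights=wgt)
    slices_having_nans = np.isnan(arr[-1, ...])
                                  ~~~^^^^^^^^^
IndexError: index -1 is out of bounds for axis 0 with size 0
```

View pics/side15c.png

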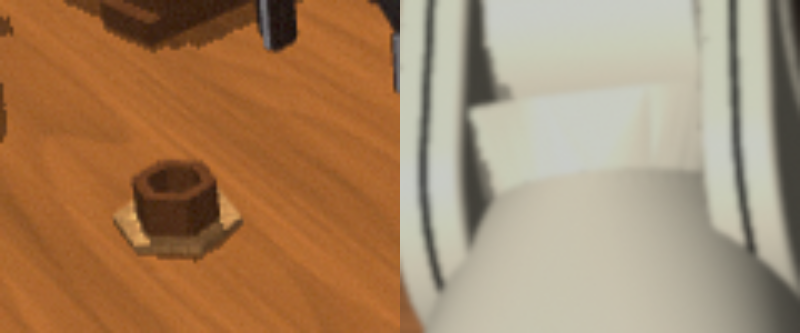

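The small ring sits flat in the middle of its pad. The stud is taller than finger reach over the large ring: the palm would meet the stud. So I will grip the large ring with the tool tilted about 55° about the jaw axis, jaws across a pair of flats, palm beside the stud.

>>> move_arm --series '[[[0.1,-3.8,0,0,0.5,-7.5,1],[0.1,-3.8,0,0,0,-7.5,1],[0.1,-3.8,0,0,0,-7.5,1],[0.1,-3.8,0,0,0,-7.5,1],[0.1,-3.8,0,0,0,-7.5,1]]]'

```text
clock: 26.8
eef_pos: [0.4723, -0.1192, 0.2087]
tool_rot: [0.168, 0.986, 0.002, 0.003]
ft_force: [0.1, 0.7, 0.7]
grip_width: 0.0858
```

>>> move_arm --series '[[[0.1,-3.8,0,0,0,-7.5,1],[0.1,-3.8,0,0,0,-7.5,1],[0.1,-3.8,0,0,0,-7.5,1],[0.1,-3.8,0,0,0,-7.5,1],[0,-1,0,0,0,-2,1]]]'

```text
clock: 27.3
eef_pos: [0.4802, -0.2833, 0.2091]
tool_rot: [0.441, 0.897, 0.002, 0.004]
ft_force: [0.2, 0.8, -0.9]
grip_width: 0.0857
```

```bash
cat >> h.py <<'E'
def tgt(x,y,z,jaw,th,sgn=-1):
    """lean dir l = jaw-90 deg; tool y along jaw angle"""
    o=bot.get_obs();T=o["eef_pos"];r=R.from_quat(o["tool_rot"]);a=np.radians(jaw);l=np.radians(jaw-90);t=np.radians(th)
    Y=np.array([np.cos(a),np.sin(a),0]);Z=np.array([np.sin(t)*np.cos(l),np.sin(t)*np.sin(l),-np.cos(t)]);X=np.cross(Y,Z)
    M=np.stack([X,Y,Z],1);rv=np.degrees((R.from_matrix(M)*r.inv()).as_rotvec());m=r.as_matrix()
    print("d cm",np.round((np.array([x,y,z])-T)*100,2),"rv",np.round(rv,2),"n",round(np.linalg.norm(rv),1),"tilt",round(np.degrees(np.arccos(-m[2,2])),1),"j",np.round(o["joint_pos"],2),"F",np.round(o["ft_force"],1),"w",round(o["grip_width"],4),"t",round(o["clock"],2),"pos",np.round(T,4))
E
python3 -c "
from h import *
from hexfit import hexfit
tgt(.4785,-.2945,.19,38.7,55)
z=np.load('side15.npz');P=z['P']
m=(np.hypot(P[...,0]-.467,P[...,1]+.284)<.045)&(P[...,2]>.021)&(P[...,2]<.043)
print(hexfit(P[m][:,:2],.068,[.467,-.284]))
"
```

```text
d cm [-0.17 -1.12 -1.91] rv [-43.27 -33.47   0.75] n 54.7 tilt 0.5 j [-0.54  0.36  0.11  1.31  0.01  0.38] F [ 0.2  0.8 -0.9] w 0.0857 t 27.3 pos [ 0.4802 -0.2833  0.2091]
(array([ 0.4677, -0.284 ]), np.float64(37.3), np.float64(1.2), 601)
```

>>> move_arm --series '[[[0,0,0,-6.2,-4.8,0,1],[0,0,0,-6.2,-4.8,0,1],[0,0,0,-6.2,-4.8,0,1],[0,0,0,-6.2,-4.8,0,1],[0,0,0,-6.2,-4.8,0,1]]]'

```text
clock: 27.8
eef_pos: [0.4882, -0.2819, 0.2074]
tool_rot: [0.411, 0.843, -0.146, 0.315]
ft_force: [0.8, 0.5, -0.8]
grip_width: 0.0852
```

```bash
python3 -c "
from h import *
tgt(.4785,-.2945,.19,38.5,55)
"
```

```text
d cm [-0.97 -1.26 -1.74] rv [-11.72  -8.41   0.13] n 14.4 tilt 40.6 j [-0.34 -0.   -0.6   0.34 -0.35  0.45] F [ 0.8  0.5 -0.8] w 0.0852 t 27.8 pos [ 0.4882 -0.2819  0.2074]
```

```bash
cat > fk.py <<'E'
import numpy as np
from scipy.optimize import least_squares
D=[# x,y,z, tilt, lean az(deg), j2,j3,j4
(.4642,-.2871,.1528,0,0,.368,-.0266,1.166),(.4719,-.2835,.114,0,0,.41,-.07,1.08),(.4677,-.2828,.1124,0,0,.41,-.08,1.08),
(.4663,-.2822,.1674,0,0,.37,.01,1.22),(.6352,-.1417,.1403,0,0,.57,.27,1.25),(.6371,-.1284,.0416,0,0,.66,.16,1.06),(.6348,-.1339,.0086,0,0,.69,.12,.995),
(.5227,-.2333,.1891,0,0,.39,.11,1.27),(.4698,-.2832,.1503,0,0,.38,-.02,1.17),(.4713,-.2806,.1047,0,0,.42,-.09,1.06),(.4695,-.0062,.1212,0,0,.25,-.28,1.02),
(.4622,-.0041,.0524,0,0,.33,-.38,.86),(.4659,-.008,.0283,0,0,.37,-.40,.80),(.4665,-.1837,.1628,0,0,.28,-.13,1.15),(.4656,.068,.2074,0,0,.19,-.13,1.25),(.1455,-.4777,.2304,0,0,.2414,.0037,1.3352),
(.4802,-.2833,.2091,0,0,.36,.11,1.31),(.4649,.309,.0793,0,0,.45,-.1,1.0),(.4882,-.2819,.2074,40.6,-52,0.0,-.60,.34)]
D=np.array(D)
def wrist(x,y,z,t,l,Lt):
    t,l=np.radians(t),np.radians(l)
    return x-Lt*np.sin(t)*np.cos(l),y-Lt*np.sin(t)*np.sin(l),z+Lt*np.cos(t)
def rz(p,j2,j3):
    return p[0]+p[1]*np.sin(j2+p[2])+p[3]*np.cos(j2-j3+p[4]), p[5]+p[1]*np.cos(j2+p[2])-p[3]*np.sin(j2-j3+p[4])
def f(p):
    X,Y,Z=wrist(*D[:,:5].T,p[6]);r,z=rz(p,D[:,5],D[:,6])
    return np.r_[np.hypot(X,Y)-r,Z-z]
s=min((least_squares(f,[r0,.35,0,.35,b,.3,Lt]) for r0 in(0,.1) for b in(-.3,0,.3) for Lt in(.2,.3)),key=lambda s:s.cost)
p=s.x
def ik(x,y,z,t,l):
    X,Y,Z=wrist(x,y,z,t,l,p[6])
    q=least_squares(lambda q:np.array(rz(p,*q))-[np.hypot(X,Y),Z],[0,-.5])
    return np.round(q.x,2),round(float(np.linalg.norm(q.fun)),4),np.round([X,Y,Z],3)
if __name__=="__main__":
    print(np.round(p,3),np.sqrt(s.cost*2/len(s.fun)),np.round(s.fun[[len(D)-1,-1]],4))
    for t in(35,40,45,50,55):
        for z in(.2,.1,.0265):print(t,z,ik(.4785,-.2945,z,t,-51.3))
    for az in(11,-10):
        for t in (45,55):print("pad",ik(.657,.130,.015,t,az),ik(.657,.130,.1,t,az))
E
python3 fk.py
```

```text
[-0.004  0.494  0.003  0.397 -0.02   0.247  0.409] 0.0023870125324743194 [ 0.0024 -0.0049]
35 0.2 (array([ 0.03, -0.54]), 0.0, array([ 0.332, -0.111,  0.535]))
35 0.1 (array([ 0.18, -0.68]), 0.0, array([ 0.332, -0.111,  0.435]))
35 0.0265 (array([ 0.34, -0.76]), 0.0, array([ 0.332, -0.111,  0.362]))
40 0.2 (array([ 0.01, -0.62]), 0.0, array([ 0.314, -0.089,  0.513]))
40 0.1 (array([ 0.19, -0.76]), 0.0, array([ 0.314, -0.089,  0.413]))
40 0.0265 (array([ 0.37, -0.83]), 0.0, array([ 0.314, -0.089,  0.34 ]))
45 0.2 (array([ 0. , -0.7]), 0.0, array([ 0.298, -0.069,  0.489]))
45 0.1 (array([ 0.21, -0.84]), 0.0, array([ 0.298, -0.069,  0.389]))
45 0.0265 (array([ 0.42, -0.9 ]), 0.0, array([ 0.298, -0.069,  0.316]))
50 0.2 (array([ 0.01, -0.78]), 0.0, array([ 0.283, -0.05 ,  0.463]))
50 0.1 (array([ 0.25, -0.91]), 0.0, array([ 0.283, -0.05 ,  0.363]))
50 0.0265 (array([ 0.49, -0.96]), 0.0, array([ 0.283, -0.05 ,  0.289]))
55 0.2 (array([ 0.04, -0.86]), 0.0, array([ 0.269, -0.033,  0.435]))
55 0.1 (array([ 0.32, -0.97]), 0.0, array([ 0.269, -0.033,  0.335]))
55 0.0265 (array([ 0.58, -1.  ]), 0.0, array([ 0.269, -0.033,  0.261]))
pad (array([ 0.51, -0.72]), 0.0, array([0.373, 0.075, 0.304])) (array([ 0.32, -0.66]), 0.0, array([0.373, 0.075, 0.389]))
pad (array([ 0.63, -0.84]), 0.0, array([0.328, 0.066, 0.25 ])) (array([ 0.39, -0.82]), 0.0, array([0.328, 0.066, 0.335]))
pad (array([ 0.55, -0.63]), 0.0, array([0.372, 0.18 , 0.304])) (array([ 0.37, -0.58]), 0.0, array([0.372, 0.18 , 0.389]))
pad (array([ 0.65, -0.73]), 0.0, array([0.327, 0.188, 0.25 ])) (array([ 0.44, -0.71]), 0.0, array([0.327, 0.188, 0.335]))
```

>>> move_arm --series '[[[-0.4,-0.3,0,-4.6,-3.3,0,1],[-0.4,-0.4,-1,-4.6,-3.3,0,1],[-0.3,-0.3,-2,0,0,0,1],[0,0,-2,0,0,0,1],[0,0,0,0,0,0,1]]]'

```text
clock: 28.3
eef_pos: [0.4763, -0.2781, 0.1543]
tool_rot: [0.383, 0.814, -0.184, 0.396]
ft_force: [-0.6, 0.2, 0.9]
grip_width: 0.0857
```

```bash
python3 -c "
from h import *
tgt(.477,-.2925,.15,38.5,52)
p,P=cloud('side','side16')
cv2.imwrite('pics/side16c.png',cv2.resize(p[150:390,200:520,::-1],None,fx=2.5,fy=2.5))
"
```

```text
d cm [ 0.07 -1.44 -0.43] rv [-0.3   0.01 -1.23] n 1.3 tilt 51.8 j [-0.29  0.08 -0.9  -0.22 -0.45  0.4 ] F [-0.6  0.2  0.9] w 0.0857 t 28.3 pos [ 0.4763 -0.2781  0.1543]
```

View pics/side16c.png

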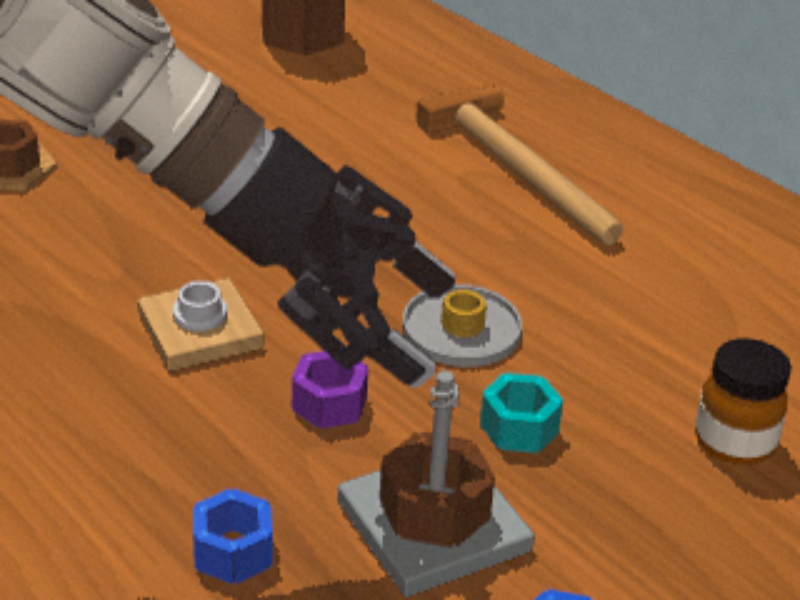

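The tilted jaws are poised beyond the stud (445,385), with the palm well to its upper left. I descend in stages.

>>> move_arm --series '[[[0.1,-1.4,0,-0.3,0,-1.2,1],[0,0,-2,0,0,0,1],[0,0,-2,0,0,0,1],[0,0,-1,0,0,0,1],[0,0,0,0,0,0,1]]]'

```text
clock: 28.85
eef_pos: [0.4887, -0.2962, 0.1155]
tool_rot: [0.391, 0.804, -0.189, 0.405]
ft_force: [0.1, -0.7, -0.3]
grip_width: 0.0851
```

```bash
python3 -c "
from h import *
tgt(.477,-.2925,.09,38.5,52)
p,P=cloud('side','side17')
cv2.imwrite('pics/side17c.png',cv2.resize(p[180:380,260:500,::-1],None,fx=3,fy=3))
"
```

```text
d cm [-1.17  0.37 -2.55] rv [ 0.46  1.26 -0.  ] n 1.3 tilt 53.1 j [-0.31  0.23 -0.93 -0.43 -0.45  0.39] F [ 0.1 -0.7 -0.3] w 0.0851 t 28.85 pos [ 0.4887 -0.2962  0.1155]
```

View pics/side17c.png

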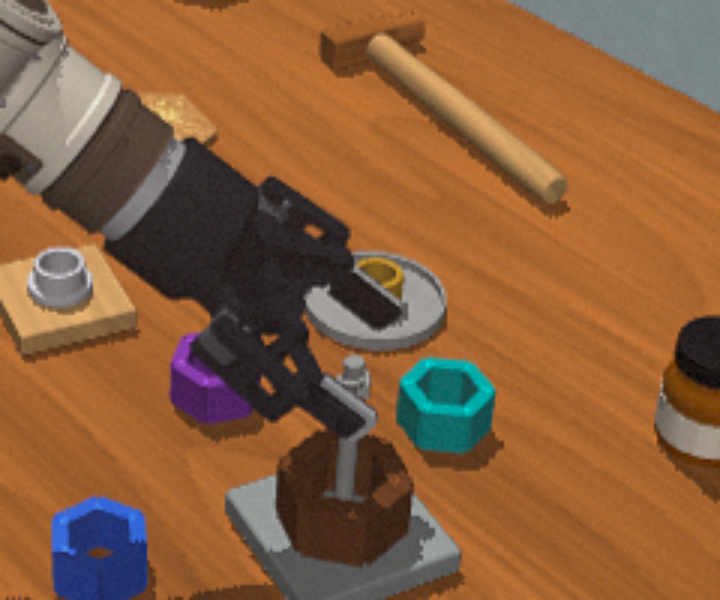

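>>> move_arm --series '[[[-1.2,0.4,0,0.4,1.2,0,1],[0,0,-0.8,0,0,0,1],[-0.1,0,-0.8,0,0,0,1],[-0.1,0,-0.6,0,0,0,1],[0,0,0,0,0,0,1]]]'

```text
clock: 29.4
eef_pos: [0.4818, -0.2958, 0.1034]
tool_rot: [0.392, 0.805, -0.19, 0.403]
ft_force: [0.2, 0.6, -0.2]
grip_width: 0.0855
```

```bash
python3 -c "
from h import *
tgt(.477,-.2925,.07,38.5,52)
"
```

```text
d cm [-0.48  0.33 -3.34] rv [0.41 1.02 0.13] n 1.1 tilt 53.0 j [-0.31  0.26 -0.95 -0.48 -0.45  0.39] F [ 0.2  0.6 -0.2] w 0.0855 t 29.4 pos [ 0.4818 -0.2958  0.1034]
```

>>> move_arm --series '[[[-0.5,0.3,-0.5,0.4,1.0,0,1],[-0.2,0.1,-1,0,0.1,0,1],[-0.2,0.1,-1,0,0.1,0,1],[-0.2,0.1,-1,0,0.1,0,1],[0,0,0,0,0,0,1]]]'

```text
clock: 29.9
eef_pos: [0.4725, -0.2904, 0.0709]
tool_rot: [0.391, 0.809, -0.192, 0.394]
ft_force: [0.1, -0.6, 0.0]
grip_width: 0.0858
```

```bash
python3 -c "
from h import *
tgt(.477,-.2925,.06,38.5,52)
p,P=cloud('side','side18')
cv2.imwrite('pics/side18c.png',cv2.resize(p[200:380,280:480,::-1],None,fx=3.6,fy=3.3))
"
```

```text
d cm [ 0.45 -0.21 -1.09] rv [ 0.07 -0.11  0.17] n 0.2 tilt 52.0 j [-0.31  0.34 -0.99 -0.57 -0.46  0.39] F [ 0.1 -0.6  0. ] w 0.0858 t 29.9 pos [ 0.4725 -0.2904  0.0709]
```

View pics/side18c.png

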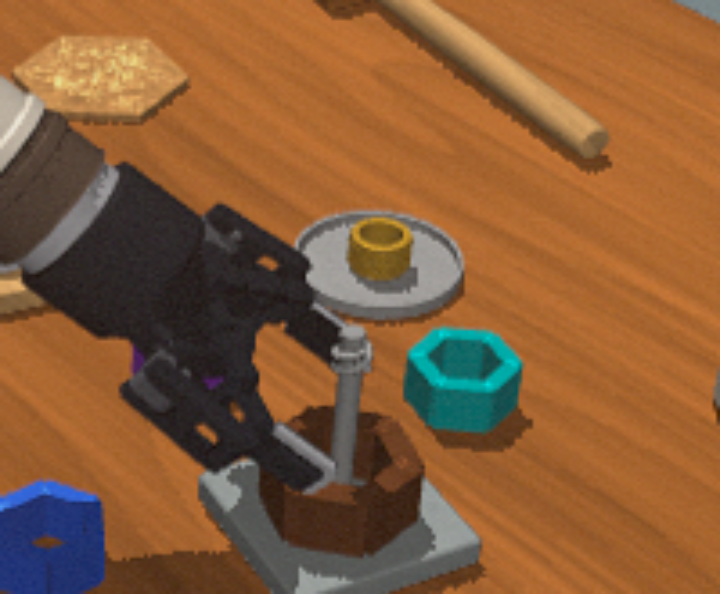

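>>> move_arm --series '[[[0.4,-0.2,-0.6,0,0,0,1],[-0.05,0,-0.7,0,0.1,0,1],[-0.05,0,-0.7,0,0.1,0,1],[0,0,0,0,0,0,1],[0,0,0,0,0,0,1]]]'

```text
clock: 30.45
eef_pos: [0.4781, -0.2934, 0.0521]
tool_rot: [0.391, 0.809, -0.192, 0.395]
ft_force: [-0.1, -0.5, 0.9]
grip_width: 0.0855
```

```bash
python3 -c "
from h import *
tgt(.477,-.2925,.04,38.5,52)
p,P=cloud('side','side19')
cv2.imwrite('pics/side19c.png',cv2.resize(p[200:380,280:480,::-1],None,fx=3.6,fy=3.3))
"
```

```text
d cm [-0.11  0.09 -1.21] rv [ 0.16 -0.05  0.18] n 0.2 tilt 52.1 j [-0.31  0.41 -0.99 -0.65 -0.46  0.39] F [-0.1 -0.5  0.9] w 0.0855 t 30.45 pos [ 0.4781 -0.2934  0.0521]
```

View pics/side19c.png

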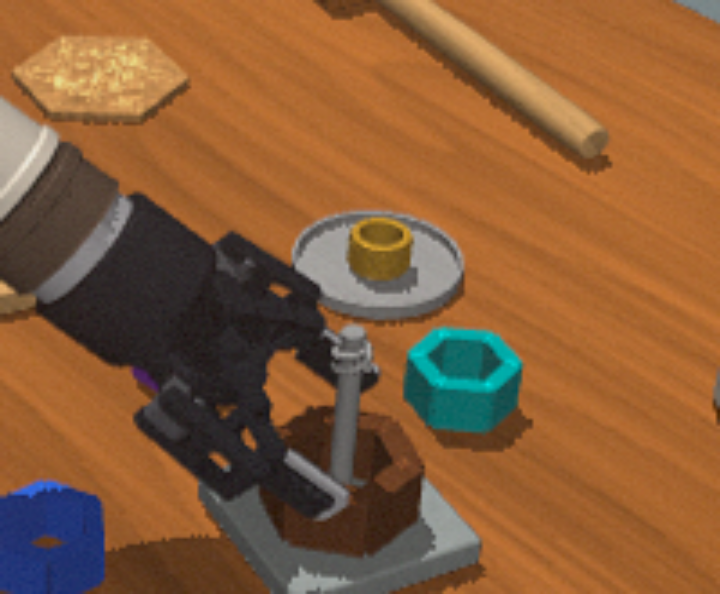

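>>> move_arm --series '[[[-0.1,0.1,-0.5,0.1,0,0,1],[-0.05,0,-0.5,0,0.1,0,1],[0,0,-0.3,0,0,0,1],[0,0,0,0,0,0,1],[0,0,0,0,0,0,1]]]'

```text
clock: 31.0
eef_pos: [0.4763, -0.2922, 0.0381]
tool_rot: [0.391, 0.809, -0.192, 0.394]
ft_force: [0.7, -0.5, 0.7]
grip_width: 0.0852
```

```bash
python3 -c "
from h import *
tgt(.477,-.2925,.028,38.5,52)
p,P=cloud('side','side20')
cv2.imwrite('pics/side20c.png',cv2.resize(p[200:380,280:480,::-1],None,fx=3.6,fy=3.3))
"
```

```text
d cm [ 0.07 -0.03 -1.01] rv [ 0.05 -0.16  0.18] n 0.2 tilt 51.9 j [-0.31  0.46 -1.   -0.7  -0.46  0.39] F [ 0.7 -0.5  0.7] w 0.0852 t 31.0 pos [ 0.4763 -0.2922  0.0381]
```

View pics/side20c.png

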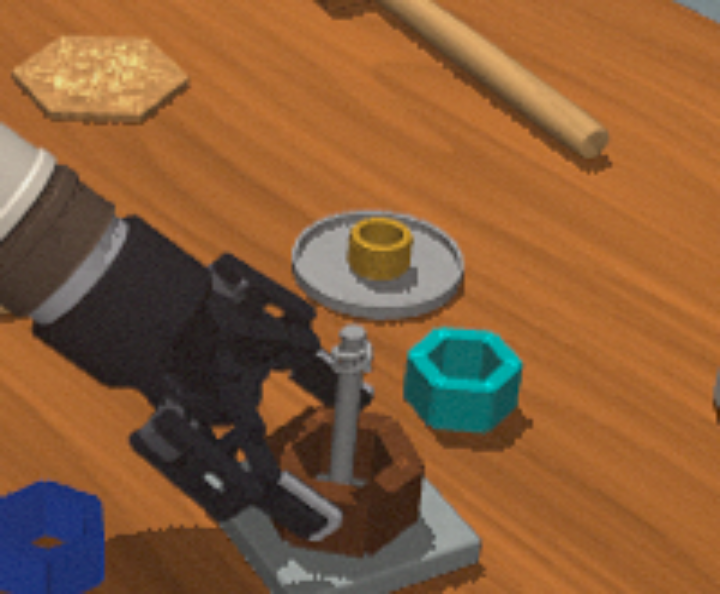

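>>> move_arm --series '[[[0.05,0,-0.5,0,0,0,1],[0,0,-0.4,0,0,0,1],[0,0,-0.1,0,0,0,1],[0,0,0,0,0,0,0.92],[0,0,0,0,0,0,0.86]]]'

```text
clock: 31.55
eef_pos: [0.4771, -0.2923, 0.0275]
tool_rot: [0.391, 0.809, -0.192, 0.394]
ft_force: [0.4, -0.2, -1.4]
grip_width: 0.0737
```

```bash
python3 -c "
from h import *
tgt(.477,-.2925,.028,38.5,52)
p,P=cloud('side','side21')
cv2.imwrite('pics/side21c.png',cv2.resize(p[200:380,280:480,::-1],None,fx=3.6,fy=3.3))
"
```

```text
d cm [-0.01 -0.02  0.05] rv [ 0.06 -0.12  0.18] n 0.2 tilt 52.0 j [-0.31  0.5  -1.   -0.74 -0.46  0.39] F [ 0.4 -0.2 -1.4] w 0.0737 t 31.55 pos [ 0.4771 -0.2923  0.0275]
```

View pics/side21c.png

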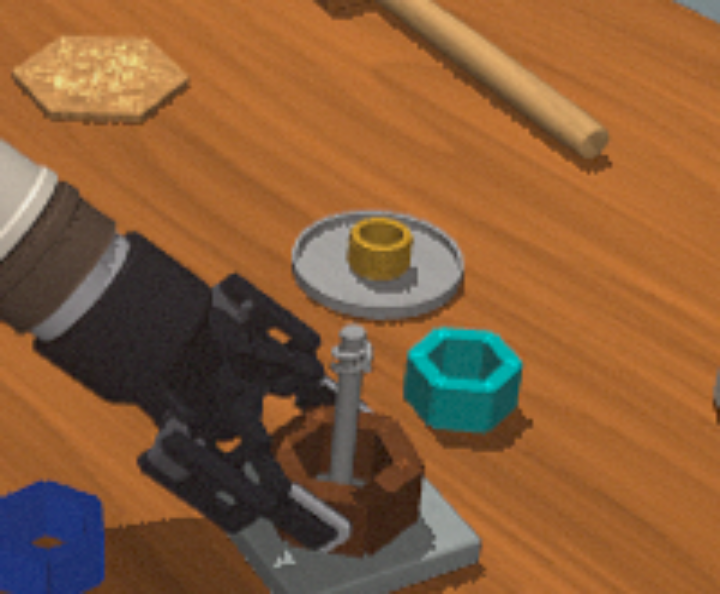

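The pads now straddle the ring's flats at (315,510) and behind (365,405), clear of plinth and stud. Closing.

>>> move_arm --series '[[[0,0,0.05,0,0,0,0.82],[0,0,0,0,0,0,0.79],[0,0,0,0,0,0,0.76],[0,0,0,0,0,0,0.6],[0,0,0,0,0,0,0]]]'

```text
clock: 32.1
eef_pos: [0.4771, -0.2924, 0.0285]
tool_rot: [0.391, 0.809, -0.192, 0.394]
ft_force: [0.6, -0.2, -0.6]
grip_width: 0.067
```

```bash
python3 -c "
from h import *
tgt(.477,-.2925,.028,38.5,52)
"
```

```text
d cm [-0.01 -0.01 -0.05] rv [ 0.07 -0.1   0.18] n 0.2 tilt 52.0 j [-0.31  0.5  -1.   -0.74 -0.46  0.39] F [ 0.6 -0.2 -0.6] w 0.067 t 32.1 pos [ 0.4771 -0.2924  0.0285]
```

>>> move_arm --series '[[[0,0,0.4,0,0,0,0],[0,0,0.6,0,0,0,0],[0,0,0.6,0,0,0,0],[0,0,0.4,0,0,0,0],[0,0,0,0,0,0,0]]]'

```text
clock: 32.6
eef_pos: [0.4763, -0.2919, 0.0495]
tool_rot: [0.391, 0.81, -0.192, 0.393]
ft_force: [0.4, -0.4, -1.0]
grip_width: 0.0673
```

```bash
python3 -c "
from h import *
tgt(.477,-.2925,.1,38.5,52)
p,P=cloud('side','side22')
cv2.imwrite('pics/side22c.png',cv2.resize(p[200:380,280:480,::-1],None,fx=3.6,fy=3.3))
"
```

```text
d cm [ 0.07 -0.06  5.05] rv [-0.01 -0.22  0.15] n 0.3 tilt 51.9 j [-0.31  0.42 -0.99 -0.65 -0.46  0.39] F [ 0.4 -0.4 -1. ] w 0.0673 t 32.6 pos [ 0.4763 -0.2919  0.0495]
```

View pics/side22c.png

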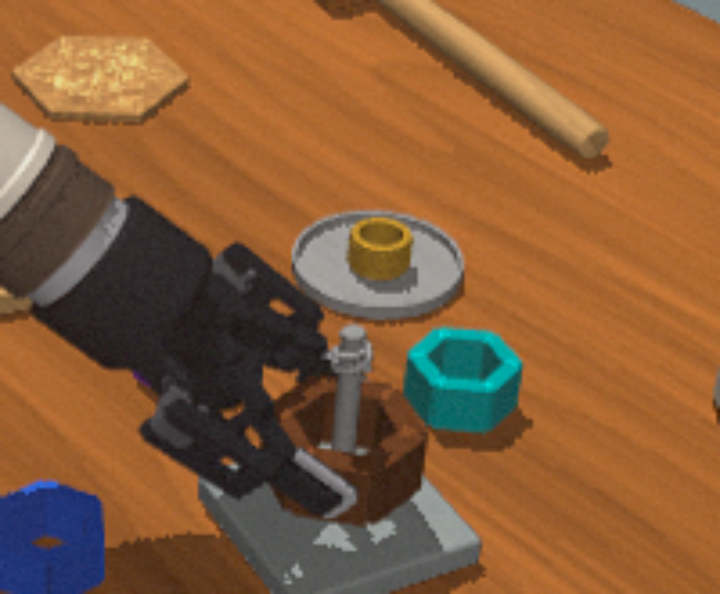

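The ring rises level with the hand, free of the plinth. I keep lifting in even steps.

>>> move_arm --series '[[[0.05,0,1,0,0,0,0],[0.05,0,1.2,0,0,0,0],[0.05,0,1.2,0,0,0,0],[0.05,0,1.2,0,0,0,0],[0,0,0.6,0,0,0,0]]]'

```text
clock: 33.15
eef_pos: [0.4762, -0.291, 0.1005]
tool_rot: [0.391, 0.811, -0.192, 0.39]
ft_force: [-0.4, 0.6, -1.3]
grip_width: 0.0672
```

```bash
python3 -c "
from h import *
tgt(.477,-.2925,.16,38.5,52)
"
```

```text
d cm [ 0.08 -0.15  5.95] rv [-0.14 -0.55  0.12] n 0.6 tilt 51.5 j [-0.31  0.24 -0.94 -0.42 -0.46  0.39] F [-0.4  0.6 -1.3] w 0.0672 t 33.15 pos [ 0.4762 -0.291   0.1005]
```

>>> move_arm --series '[[[0.1,-0.1,1.2,-0.1,-0.5,0,0],[0.05,0,1.2,0,0,0,0],[0.05,0,1.2,0,0,0,0],[0.05,0,1.2,0,0,0,0],[0.05,0,1.2,0,0,0,0]]]'

```text
clock: 33.65
eef_pos: [0.4761, -0.2909, 0.1589]
tool_rot: [0.391, 0.811, -0.191, 0.391]
ft_force: [0.6, 1.1, -2.2]
grip_width: 0.0669
```

```bash
python3 -c "
from h import *
tgt(.477,-.2925,.16,38.5,52)
p,P=cloud('side','side23')
cv2.imwrite('pics/side23c.png',cv2.resize(p[180:360,280:480,::-1],None,fx=3.6,fy=3.3))
"
```

```text
d cm [ 0.09 -0.16  0.11] rv [-0.19 -0.45  0.1 ] n 0.5 tilt 51.6 j [-0.31  0.08 -0.88 -0.19 -0.46  0.39] F [ 0.6  1.1 -2.2] w 0.0669 t 33.65 pos [ 0.4761 -0.2909  0.1589]
```

View pics/side23c.png

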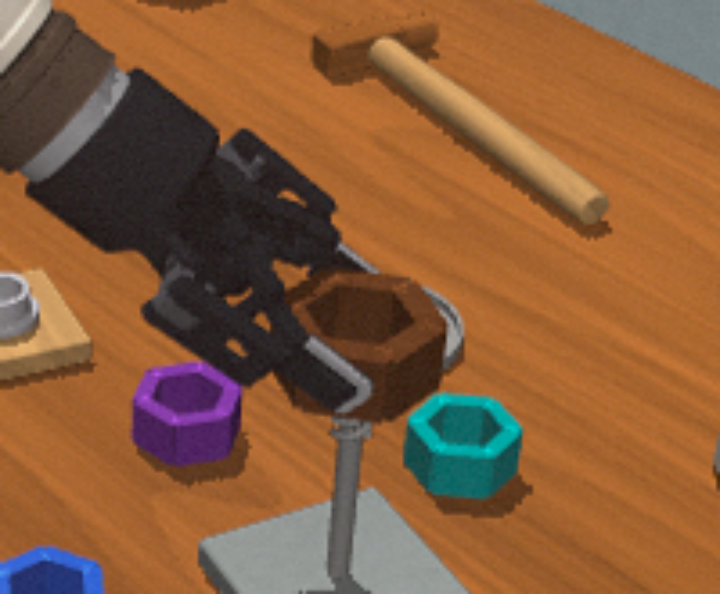

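The ring is above the stud. I take it 2 cm higher and carry it to the large pad, swinging the lean direction round with the arm.

>>> move_arm --series '[[[0,0,1.5,0,0,0,0],[1,2,1,0,0,4,0],[1.8,4,0,0,0,5,0],[1.8,4,0,0,0,5,0],[1.8,4,0,0,0,5,0]]]'

```text
clock: 34.2
eef_pos: [0.5401, -0.1499, 0.1853]
tool_rot: [0.25, 0.864, -0.123, 0.418]
ft_force: [0.4, 0.6, -1.8]
grip_width: 0.0668
```

```bash
python3 -c "
from h import *
tgt(.653,.1262,.16,88.5,52)
P=np.load('side15.npz')['P'];z=np.load('side0.npz')
for n in ('side16','side19'):pass
p=cv2.imread('pics/side16.png')
"
```

```text
d cm [11.29 27.61 -2.53] rv [ 0.11 -0.35 30.88] n 30.9 tilt 51.7 j [-0.06  0.01 -0.86 -0.13 -0.39  0.32] F [ 0.4  0.6 -1.8] w 0.0668 t 34.2 pos [ 0.5401 -0.1499  0.1853]
```

>>> move_arm --series '[[[1.6,4.0,0,0,0,4.5,0],[1.6,4.0,0,0,0,4.5,0],[1.6,4.0,0,0,0,4.5,0],[1.6,4.0,0,0,0,4.5,0],[1.6,4.0,0,0,0,4.5,0]]]'

```text
clock: 34.7
eef_pos: [0.6189, 0.0585, 0.1799]
tool_rot: [0.068, 0.899, -0.037, 0.432]
ft_force: [0.4, -0.5, -1.2]
grip_width: 0.0671
```

```bash
python3 -c "
from h import *
tgt(.653,.1262,.1,88.5,52)
p,P=cloud('side','side24')
cv2.imwrite('pics/side24c.png',cv2.resize(p[100:300,200:420,::-1],None,fx=3,fy=3))
"
```

```text
d cm [ 3.41  6.77 -7.99] rv [ 0.33 -0.7   7.4 ] n 7.4 tilt 51.3 j [ 0.25  0.13 -0.74 -0.15 -0.31  0.25] F [ 0.4 -0.5 -1.2] w 0.0671 t 34.7 pos [0.6189 0.0585 0.1799]
```

View pics/side24c.png

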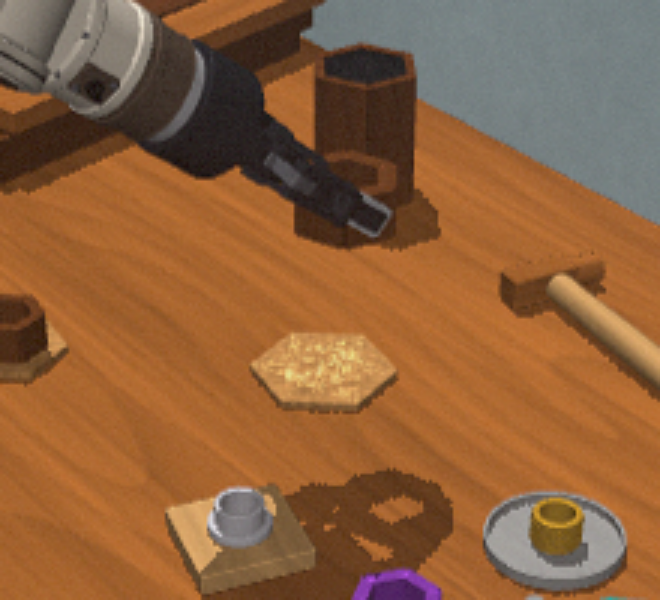

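The large pad is in full view (325,370). I measure it in the side view as a check on the top view's value.

Run:
```python
from h import *
p=cv2.imread('pics/side24.png')[:,:,::-1]
i=bot.camera_info("side"); f=240/np.tan(np.radians(i["vfov"]/2));C=i["cam_to_world"]
def ray(u,v,z):
    d=C[:3,:3]@np.array([(u-i["cx"])/f,(v-i["cy"])/f,1]); return C[:3,3]+d*(z-C[2,3])/d[2]
# hand-read corners in crop (scale3, offset 200,100)
pts=np.array([[252,368],[303,334],[369,336],[397,371],[356,408],[285,405]])/3+[200,100]
w=np.array([ray(u,v,.0036) for u,v in pts]);print(np.round(w[:,:2],4),np.round(w.mean(0)+[.0012,.0022,.0024],4))
```

```text
[[0.5951 0.1572]
 [0.6553 0.1731]
 [0.6946 0.1395]
 [0.6802 0.0872]
 [0.6244 0.0666]
 [0.5852 0.1015]] [0.6403 0.123  0.006 ]
```

>>> move_arm --series '[[[1.4,3,0,0.3,-0.7,3.5,0],[1.2,3,-0.5,0,0,3.5,0],[0.5,0.6,-2,0,0,0,0],[0,0,-2,0,0,0,0],[0,0,0,0,0,0,0]]]'

```text
clock: 35.25
eef_pos: [0.6529, 0.1347, 0.1309]
tool_rot: [0.008, 0.899, -0.002, 0.438]
ft_force: [0.6, -0.2, -2.0]
grip_width: 0.067
```

```bash
python3 -c "
from h import *
tgt(.653,.1262,.1,88.5,52)
"
```

```text
d cm [ 0.01 -0.85 -3.09] rv [-0.16 -0.01 -0.61] n 0.6 tilt 52.0 j [ 0.32  0.3  -0.72 -0.33 -0.26  0.21] F [ 0.6 -0.2 -2. ] w 0.067 t 35.25 pos [0.6529 0.1347 0.1309]
```

>>> move_arm --series '[[[0,-0.9,-1,-0.2,0,-0.6,0],[0,0,-1.5,0,0,0,0],[0,0,-1.5,0,0,0,0],[0,0,-1,0,0,0,0],[0,0,0,0,0,0,0]]]'

```text
clock: 35.75
eef_pos: [0.6529, 0.1241, 0.08]
tool_rot: [0.012, 0.899, -0.007, 0.438]
ft_force: [-0.6, 0.2, -0.8]
grip_width: 0.0671
```

```bash
python3 -c "
from h import *
tgt(.6535,.1247,.05,88.5,52)
"
```

```text
d cm [ 0.06  0.06 -3.  ] rv [ 0.09 -0.01  0.13] n 0.2 tilt 52.0 j [ 0.31  0.42 -0.76 -0.49 -0.26  0.21] F [-0.6  0.2 -0.8] w 0.0671 t 35.75 pos [0.6529 0.1241 0.08  ]
```

>>> move_arm --series '[[[0.05,0.05,-1,0,0,0,0],[0,0,-1.2,0,0,0,0],[0,0,-1,0,0,0,0],[0,0,-0.8,0,0,0,0],[0,0,0,0,0,0,0]]]'

```text
clock: 36.25
eef_pos: [0.6558, 0.1246, 0.0418]
tool_rot: [0.013, 0.897, -0.006, 0.441]
ft_force: [0.1, -0.7, -2.5]
grip_width: 0.0671
```

```bash
python3 -c "
from h import *
tgt(.6535,.1247,.0165,88.5,52)
p,P=cloud('side','side25');p2,P2=cloud('top')
cv2.imwrite('pics/side25c.png',np.hstack([cv2.resize(p[160:280,240:380,::-1],(400,343)),cv2.resize(p2[150:270,180:320,::-1],(400,343))]))
"
```

```text
d cm [-0.23  0.01 -2.53] rv [-0.01  0.35  0.21] n 0.4 tilt 52.3 j [ 0.31  0.53 -0.78 -0.62 -0.26  0.21] F [ 0.1 -0.7 -2.5] w 0.0671 t 36.25 pos [0.6558 0.1246 0.0418]
```

View pics/side25c.png

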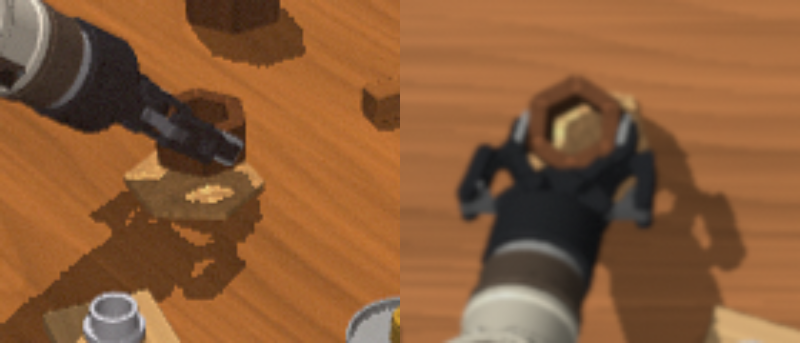

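Both views show the ring level over the pad (top panel, ring at (577,122)). I compare ring and pad in the one top camera.

Run:
```python
from hexfit import *
for n in("top","side"):
    p,P=cloud(n)
    hsv=cv2.cvtColor(p,cv2.COLOR_RGB2HSV)
    m=(np.hypot(P[...,0]-.64,P[...,1]-.127)<.05)&(P[...,2]>.062)&(P[...,2]<.072)&(hsv[...,1]>90)
    q=P[m];print(n,len(q),np.round((np.percentile(q,2,0)+np.percentile(q,98,0))/2,4),np.round(np.percentile(q,98,0)-np.percentile(q,2,0),4))
    # rim: outer boundary
```

```text
top 507 [0.6445 0.1261 0.0674] [0.0645 0.0656 0.0076]
side 172 [0.6552 0.123  0.0662] [0.0454 0.0675 0.007 ]
```

>>> move_arm --series '[[[-0.3,0.1,-0.6,0,0.3,0,0],[0,0,-0.7,0,0,0,0],[0,0,-0.5,0,0,0,0],[0,0,0,0,0,0,0],[0,0,0,0,0,0,0]]]'

```text
clock: 36.95
eef_pos: [0.6542, 0.1264, 0.0259]
tool_rot: [0.014, 0.897, -0.006, 0.441]
ft_force: [-0.3, 0.5, -0.7]
grip_width: 0.067
```

```bash
python3 -c "
from h import *
tgt(.6535,.126,.0165,88.5,52)
"
```

```text
d cm [-0.07 -0.04 -0.94] rv [-0.11  0.33  0.2 ] n 0.4 tilt 52.3 j [ 0.31  0.57 -0.79 -0.67 -0.27  0.21] F [-0.3  0.5 -0.7] w 0.067 t 36.95 pos [0.6542 0.1264 0.0259]
```

>>> move_arm --series '[[[-0.1,0,-0.4,-0.1,0.3,0,0],[0,0,-0.3,0,0,0,0],[0,0,-0.15,0,0,0,0],[0,0,0,0,0,0,0],[0,0,0,0,0,0,0]]]'

```text
clock: 37.45
eef_pos: [0.6532, 0.1264, 0.0167]
tool_rot: [0.013, 0.899, -0.006, 0.438]
ft_force: [0.0, -0.0, -1.4]
grip_width: 0.0669
```

```bash
python3 -c "
from h import *
tgt(.6535,.126,.0165,88.5,52)
"
```

```text
d cm [ 0.03 -0.04 -0.02] rv [-0.    0.01  0.2 ] n 0.2 tilt 52.0 j [ 0.31  0.59 -0.79 -0.69 -0.27  0.22] F [ 0.  -0.  -1.4] w 0.0669 t 37.45 pos [0.6532 0.1264 0.0167]
```

>>> move_arm --series '[[[0,0,-0.06,0,0,0,0],[0,0,-0.04,0,0,0,0],[0,0,0,0,0,0,0],[0,0,0,0,0,0,0],[0,0,0,0,0,0,0]]]'

```text
clock: 37.95
eef_pos: [0.6538, 0.1265, 0.0167]
tool_rot: [0.014, 0.898, -0.006, 0.439]
ft_force: [-0.6, -0.8, -1.3]
grip_width: 0.0669
```

```bash
python3 -c "
from h import *
tgt(.6535,.126,.0165,88.5,52)
p,P=cloud('side','side26');p2,P2=cloud('top')
cv2.imwrite('pics/side26c.png',np.hstack([cv2.resize(p[160:280,240:380,::-1],(400,343)),cv2.resize(p2[150:270,180:320,::-1],(400,343))]))
"
```

```text
d cm [-0.03 -0.05 -0.02] rv [-0.02  0.12  0.21] n 0.2 tilt 52.1 j [ 0.31  0.59 -0.79 -0.69 -0.27  0.22] F [-0.6 -0.8 -1.3] w 0.0669 t 37.95 pos [0.6538 0.1265 0.0167]
```

View pics/side26c.png

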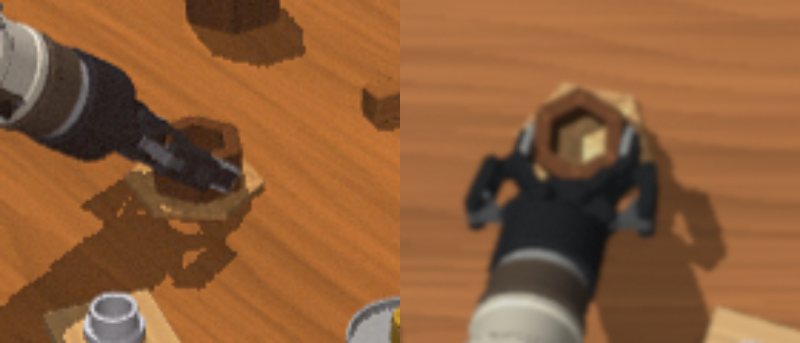

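Run:
```python
from h import *
from scipy.optimize import least_squares
cv=None
for n in("top","side"):
    p,P=cloud(n)
    hsv=cv2.cvtColor(p,cv2.COLOR_RGB2HSV)
    d=np.hypot(P[...,0]-.64,P[...,1]-.127)
    m=(d<.05)&(P[...,2]>.037)&(P[...,2]<.046)&(hsv[...,1]>100)&(hsv[...,2]<150)
    q=P[m][:,:2];zz=np.median(P[m][:,2])
    # annulus hex fit: points must lie between apothem 21 and 34, orientation: flats along y (jaw 88.5-? -> angle ~28.5 mod 60)
    def f(x):
        k=x[2]+np.radians(60)*np.arange(6);N=np.stack([np.cos(k),np.sin(k)]);s=((q-x[:2])@N).max(1)
        return np.maximum(s-.034,0)+np.maximum(.021-s,0)+1e-3*(s-.0275)
    b=min((least_squares(f,[x0,y0,np.radians(28.5)]) for x0 in(.635,.64,.645) for y0 in(.122,.127,.132)),key=lambda s:s.cost)
    print(n,len(q),np.round(zz,4),np.round(b.x[:2],4),np.degrees(b.x[2]),b.cost, "ext",np.round(np.percentile(q,[2,98],axis=0),4).tolist())
    # pad remaining visible
    m=(d<.062)&(P[...,2]>.002)&(P[...,2]<.010)&(hsv[...,1]<150)&(hsv[...,2]>80)
    print(" pad vis ext",np.round(np.percentile(P[m][:,:2],[1,99],axis=0),4).tolist())
```

```text
top 447 0.0413 [0.6406 0.1289] 12.383850979419185 0.0001573317124427455 ext [[0.6091, 0.0954], [0.6732, 0.1599]]
 pad vis ext [[0.6163, 0.0781], [0.6904, 0.1766]]
side 150 0.0393 [0.6394 0.1244] 26.982447283764323 2.687842516706454e-05 ext [[0.6247, 0.0904], [0.6762, 0.158]]
 pad vis ext [[0.5879, 0.0724], [0.6824, 0.166]]
```

Ring and pad agree to about 2 mm in the top view and the ring top is at 0.041–0.042. I release, then back out along the tool axis.

>>> move_arm --series '[[[0,0,-0.03,0,0,0,0.7],[0,0,0,0,0,0,0.82],[0,0,0,0,0,0,0.9],[0,0,0,0,0,0,1],[0,0,0,0,0,0,1]]]'

```text
clock: 38.65
eef_pos: [0.655, 0.1268, 0.0178]
tool_rot: [0.014, 0.897, -0.006, 0.441]
ft_force: [1.0, 0.1, -0.2]
grip_width: 0.0855
```

```bash
python3 -c "
from h import *
tgt(.6535,.126,.0165,88.5,52)
"
```

```text
d cm [-0.15 -0.08 -0.13] rv [-0.07  0.31  0.23] n 0.4 tilt 52.3 j [ 0.31  0.59 -0.79 -0.69 -0.27  0.22] F [ 1.   0.1 -0.2] w 0.0855 t 38.65 pos [0.655  0.1268 0.0178]
```

>>> move_arm --series '[[[-0.4,0,0.5,0,0,0,1],[-0.8,0,0.8,0,0,0,1],[-1.2,0,1.2,0,0,0,1],[-1.5,0,1.5,0,0,0,1],[-1.5,0,2,0,0,0,1]]]'

```text
clock: 39.15
eef_pos: [0.5976, 0.126, 0.0783]
tool_rot: [0.014, 0.898, -0.007, 0.439]
ft_force: [0.7, 0.7, -0.1]
grip_width: 0.0851
```

>>> move_arm --series '[[[0,0,3,0,0,0,1],[0,0,4,0,0,0,1],[0,0,4,0,7,0,1],[0,0,2,0,7,0,1],[0,0,0,0,0,0,1]]]'

```text
clock: 39.65
eef_pos: [0.5947, 0.1268, 0.1873]
tool_rot: [0.011, 0.93, -0.008, 0.366]
ft_force: [1.6, -0.4, 1.8]
grip_width: 0.0851
```

```bash
python3 -c "
from h import *
go(.5,0,.2)
p,P=cloud('side','side27');p2,P2=cloud('top','top27')
cv2.imwrite('pics/side27c.png',cv2.resize(p[140:340,150:450,::-1],None,fx=2.6,fy=2.6))
"
```

```text
d cm [ -9.47 -12.68   1.27] rv deg [ 1.35 42.95  0.17] yaw 178.8 j [ 0.33  0.08 -0.62  0.15 -0.25  0.26] F [ 1.6 -0.4  1.8] w 0.0851 t 39.65 pos [0.5947 0.1268 0.1873]
```

View pics/side27c.png

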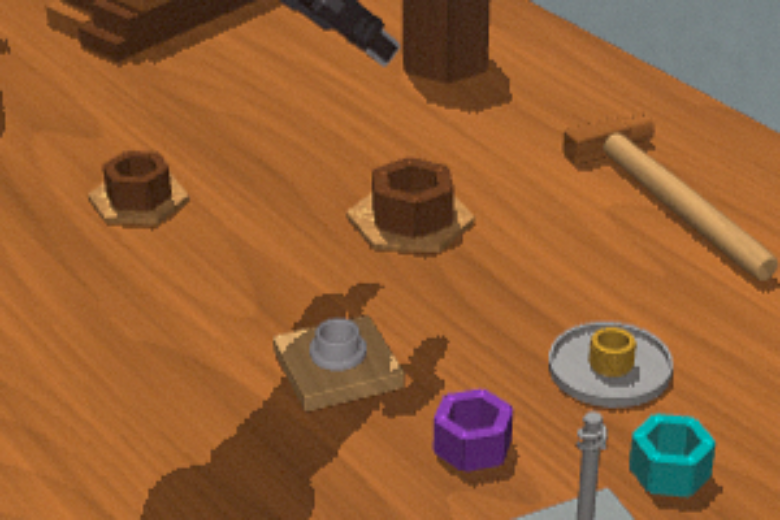

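View pics/top27.png

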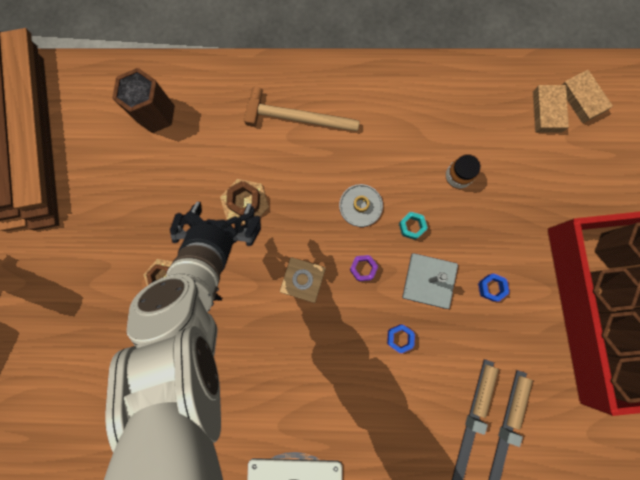

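All four pieces are on their places in the side view: large ring (412,200) on its pad, small ring (138,180), bush (338,345), nut (613,352). I move the arm aside for an unobstructed top check.

>>> move_arm --series '[[[-3,-4,1,0,8,0,1],[-3,-4,1,0,8,0,1],[-3,-4,0,0,8,0,1],[-3,-4,0,0,8,0,1],[-3,-4,0,0,8,0,1]]]'

```text
clock: 40.25
eef_pos: [0.4396, -0.06, 0.1855]
tool_rot: [-0.0, 1.0, -0.009, 0.022]
ft_force: [1.4, -1.3, -1.1]
grip_width: 0.0855
```

>>> move_arm --series '[[[0,-4.5,0,0,0,0,1],[0,-4.5,0,0,0,0,1],[0,-4.5,0,0,0,0,1],[0,-4.5,0,0,0,0,1],[0,-4.5,0,0,0,0,1]]]'

```text
clock: 40.75
eef_pos: [0.4326, -0.2901, 0.1688]
tool_rot: [-0.003, 1.0, -0.006, 0.013]
ft_force: [0.7, 0.1, -0.5]
grip_width: 0.0852
```

Run:
```python
from hexfit import *
go(.5,-.3,.2)
C0=pc("top",np.load("top0.npz")["d"])
p,P=cloud("top","top28")
cv2.imwrite('pics/top28c.png',cv2.resize(p[150:330,120:420,::-1],None,fx=2.6,fy=2.6))
def ring(P,c,r,zl,zh):
    q=P[(np.hypot(P[...,0]-c[0],P[...,1]-c[1])<r)&(P[...,2]>zl)&(P[...,2]<zh)]
    return len(q),np.round(np.mean(q,0),4) if len(q) else None,np.round((np.percentile(q,1,0)+np.percentile(q,99,0))/2,4) if len(q) else None
print("large",ring(P,(.64,.127),.05,.036,.048))
print("small",ring(P,(.465,.30),.04,.030,.042))
print("bush",ring(P,(.465,-.008),.03,.033,.043))
print("nut",ring(P,(.634,-.133),.03,.023,.034))
for n in("side",):
    p,P=cloud(n,"side28")
    q=P[(np.hypot(P[...,0]-.64,P[...,1]-.125)<.05)&(P[...,2]>.012)&(P[...,2]<.032)]
    print("large side",hexfit(q[:,:2],.068,[.64,.125]), "pad side .6391,.1208")
for c in("top","side"):
    print(c,[(np.round(r["at"],3).tolist(),round(r["confidence"],2)) for t in("glue_jar","large_hex","nut","bush") for r in bot.find_in(c,t)])
```

```text
d cm [ 6.74 -0.99  3.12] rv deg [0.72 1.46 0.01] yaw -179.7 j [-0.59  0.3  -0.09  1.16  0.   -0.6 ] F [ 0.7  0.1 -0.5] w 0.0852 t 40.75 pos [ 0.4326 -0.2901  0.1688]
large (537, array([0.6397, 0.1272, 0.0413]), array([0.6387, 0.1272, 0.0414]))
small (327, array([0.4652, 0.2994, 0.0349]), array([0.465 , 0.2993, 0.0346]))
bush (87, array([ 0.4661, -0.0069,  0.0377]), array([ 0.4655, -0.0073,  0.0376]))
nut (105, array([ 0.634 , -0.1323,  0.027 ]), array([ 0.6345, -0.1323,  0.0272]))
large side (array([0.6389, 0.1245]), np.float64(28.3), np.float64(2.72), 345) pad side .6391,.1208
top [([0.7, -0.339, 0.069], 0.88), ([0.64, 0.127, 0.041], 0.64), ([0.632, -0.137, 0.028], 0.49), ([0.465, -0.009, 0.025], 0.62), ([0.635, -0.137, 0.007], 0.29)]
side [([0.687, -0.36, 0.048], 0.69), ([0.63, 0.117, 0.033], 0.97), ([0.625, -0.137, 0.023], 0.55), ([0.465, -0.014, 0.027], 0.68)]
```

View pics/top28c.png

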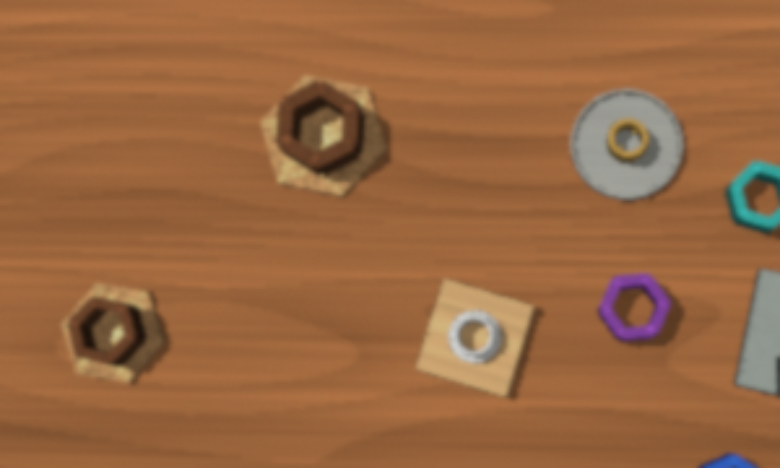

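In the top camera, the pieces sit within about 2 mm of their places: large ring (0.640, 0.127), small ring (0.465, 0.299), bush (0.466, -0.007), nut (0.634, -0.132). The heights fit, the jar hasn't moved and the gripper is free in the air. I'm handing in.

```bash
python3 -c "
from workcell import bot
print(bot.job_done())"
```

```text
the job is handed in; nothing more can be done
None
```

The stack is off the post in order, each piece stands on its own place, and the job is handed in (clock at about 41 s of 144 s). I got no verdict back.

- **Nut:** I unscrewed it 2.69 rad anticlockwise, rising with the thread pitch. The wrist readings I took while unscrewing stayed under 2 N before it lifted off, and it now lies in the dish.
- **Bush and small ring:** I lifted both straight off and set them on the block and the small pad.
- **Large ring:** The stud was too tall for the gripper's palm to fit over it. I gripped the ring with the tool tilted 52°, lifted it clear and set it on the large pad.

**Last checks**
- **Position:** In the final top view each piece was within about 2 mm of the centre of its place.
- **Height:** Piece tops were within about 1.5 mm of the heights expected from the text.
- **Uprightness:** The pictures show all four flat, but I did not measure their tilt.
- **Glue jar:** The networks' two finds of it, at the start and end, differ by about 4–5 mm in the top view and 2 mm in the side view. That is about their stated accuracy, so I take it as not moved.

**What disagreed**
- **Cameras:** The two cameras differ by about 3.5 mm in y. I corrected for this using the fingertips seen in the side view.
- **Large ring:** The side view put it about 4 mm off its pad centre, based on pad corners I read by eye. The top view gave about 1.5 mm; both are inside the 12 mm limit.

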